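# Register the cash box and hold its key turned

### The arm

A 6-joint arm with a two-finger parallel gripper is mounted at the origin on a cart in front of the work surface, level with it; the furniture and walls round the work are solid. World frame = base frame: x ahead of the robot, y to its left, z up, the work surface at z = 0. Lengths are in m, angles in degrees, forces in N, time in s.
With the tool pointing down it reaches from about 0.25 to 0.8 m from the base axis. Payload 3.9 kg.
Tool frame: the origin (TCP) lies at the centre of the arm's flange, where the gripper is bolted on; the fingertips stand 173 mm ahead of it and the grasp point (between the pads) lies 155 mm ahead of it (bot.pinch_z is the distance from the TCP to the grasp point, in m); z points along the fingers, y is the direction in which the jaws open and shut (so a half turn about z gives the same grasp; the last joint's range is limited). The gripper opens to 85 mm and grips with 20 to 120 N. Pads are 22 mm wide; open, the fingers measure 114 mm over their backs; the gripper's body (76 mm by 85 mm) begins 54 mm behind the grasp point. The pads swing forward as they close: fully open they stand 13 mm farther back than shut.
Start: joints at [65.718, 14.897, -7.913, 67.191, 0, 90], TCP at [0.216, 0.479, 0.405] pointing down, gripper open.
Joint ranges: [-159.42, 159.42], [-47.68, 98.78], [-73.54, 78.23], [-108.79, 121.32], [-90, 84.71], [-180, 180]. Speed limits (degrees/s): [147.25, 147.25, 180, 180, 180, 180].

### API

Orientations are given as a 3x3 rotation matrix whose columns are the frame's x, y, z axes.
In Python, from cell import bot gives the robot as it stands.
- The arm moves only by the tool play_rows, never from a script. Its argument "targets" is a list of rows, each a list of 3 entries, a list of its own where there are three numbers: the turn, a rotation vector about the world's x, y, z in degrees, then the shift along the world's x, y, z in m, then the gripper command: -1 is shut, 1 is fully open, values between are in proportion. A call has 1 to 5 rows; each row shifts and turns the commanded pose from where the row before left it; what a row does not reach is not made up. A row lasts 1/8 s, in which the tool goes at most 62.5 mm and 10.7 degrees, less where a joint would pass 70% of its speed; a pose out of reach is approached as far as the arm can. A call is refused whole if a number of a shift passes 0.0625 or a number of a turn 10.7, either way. A call with a gripper value outside its range is refused whole. The fingers move at their own pace and stop on an object; "squeeze" is the grip in N (left out, the last holds). Time passes only in rows, so rows that do not move let the fingers close. It gives the time, the measured TCP pose, the force and the opening at its end, in the units of the state.
- bot.observe(): the state, without advancing time (a new reading comes with each control period).
- bot.read_camera(name): name is "scene" or "side" or "wrist"; returns a dict with "color" (420x560x3 uint8, red, green, blue), "fx", "fy", "cx", "cy" (pixels), "rvec" (rotation vector, rad) and "tvec" (3), from world to camera coordinates, as OpenCV has them. Camera axes: x right, y down, z forward; pixel columns grow to the right and rows downward; lengths in m; the calibration is good to about 2 mm. A picture is of the moment at which its call begins. There is no depth.
- bot.close_job(): hands the job in, once; it reports no verdict.
The state is a dict: "t": time; "joints": joint angles; "joint_velocities": joint speeds; "tau": joint torques, N m; "tool_pos": TCP position; "orientation": TCP orientation; "ft_force": force on the tool from outside, world axes, zero at the start; "torque": the same for the moment, N m; "width": opening from 0.0 (shut) to 1.0 (fully open).
Only numpy, scipy, OpenCV 4.12 (cv2) and the standard library are available. Lean on these libraries where they do the work, as an engineer would, in place of code of your own. Each camera call takes 0.05 s, during which the arm holds its last target.

### The job

Slide the grey cash box away from you and to the right until it sits square against both rails of the corner stop. Then take the square-headed key from the key stand, leaving the round-headed one there, push it fully down into the lock in the box's lid, easing it past the stiff pins, and turn it a quarter clockwise against its spring. Finish still gripping the key in the turned position, with the box still snug in its corner and without disturbing the stamp or the dolls.

Things in the scene. Friction and masses are not known exactly. Their poses are not given: they have to be found in the camera images.
- corner_stop: Two low aluminium rails fixed to the counter at a right angle, 12 mm thick and 26 mm high. Origin: their inner corner, on the counter. The back rail runs from the origin along +y (160 mm), its inner face at x=0; the right rail runs along -x (122 mm), its inner face at y=0. The box belongs at x<0, y>0. It stands turned by up to 0.1 rad.
- cash_box: Loose grey steel cash box, 120 (x) x 170 (y) x 76 mm high, 0.55 to 1.0 kg. Origin: centre of its underside, z up, +x the far side. Home against the stops its origin is at (-60, +85) mm in the corner stop's frame, unturned; it starts 25 to 45 mm short of each rail, up to 0.1 rad askew. A folded wire handle lies on the far part of the lid, up to 7 mm above it, 33 mm or more from the lock.
- box_corner (a point): The box's far right lower corner, which belongs at the corner stop's origin.
- box_near_face (a point): Middle of the box's near face (its -x side), 40 mm above the counter: push here along the box's +x.
- box_left_face (a point): Middle of the box's left face (its +y side), 40 mm above the counter: push here along the box's -y.
- lock_mouth (a point): Centre of the keyway, on the 40 x 34 mm brass lock plate in mid-lid, 80 mm above the counter; axes as the box's. Keyway 18 (box x) x 6 (y) mm, straight down; the key goes in 28 mm, until its head meets the plate. Sticky sprung pins at the slot's ends resist the tip about 15 and 21 mm down, with 6 to 15 N: rock the key a few degrees about its axis while pressing. It turns only within 2 mm of fully in.
- lock (a joint): Angle of the hidden lock cylinder: 0 locked (slot along the box's x), grows clockwise seen from above, end stop at 1.5 rad. A spring of about 0.1 N m brings it back to 0 when let go. The key has up to 0.15 rad of play in it, so the key itself must turn about 1.5 to 1.6 rad.
- key_stand: Fixed wooden block, 116 (x) x 40 (y) x 42 mm high, origin under its centre. Two slots, at x = -35 and +35 mm, hold the two keys upright; which key is in which slot varies.
- key: The square-headed key, 35 g: black head 30 (x) x 10 (y) mm, 0 to 38 mm above its origin; grip it across the 10 mm (along its y). Origin: centre of the head's underside, which rests on the stand and, when fully in, on the lock plate; z up. Below: a 4.4 mm round neck 8 mm long, then a flat blade 16 (x) x 4 (y) mm, rounded end 28 mm below the origin. Works either way round.
- round_key: The other key, to be left in the stand: same axes and origin, a round head of 34 mm diameter and a 20 mm wide blade that does not fit the lock.
- key_tip (a point): End of the square-headed key's blade, 28 mm below its origin.
- stamp: Bystander: wooden hand stamp 26 x 45 x 67 mm, loose, origin under its centre. Leave it alone.
- doll: Bystander: plain turned wooden doll 45 mm across and 138 mm tall, loose, at the back left; origin under its centre. A smaller doll, fixed, stands beside it.
Not all that is in view belongs to the job. Leave any pink or purple look-alike of the key alone.

How it is judged (in metres and radians):
On the way, in this order (a step that is already met when the one before it is completed fails the run):
1. the box sits square against both rails (x of box_corner in the frame of corner_stop above -0.004 m and y of box_corner in the frame of corner_stop below 0.004 m and angle between the x axis of cash_box and the x axis of corner_stop, either way round below 0.05 rad), for 0.2 s.
2. the square-headed key is fully down in the lock (z of key in the frame of lock_mouth below 0.0025 m and horizontal distance between key and lock_mouth below 0.004 m and angle between the z axis of key and the z axis of cash_box, either way round below 0.12 rad), for 0.1 s.
3. the key is turned a quarter and held by the fingers (all of step 2 and value of joint lock above 1.3 rad and contact force between the fingers and key above 1 N), for 0.2 s.
At the end, for the whole second after the job is handed in: Box corner within 4 mm of each rail, box square to 0.05 rad; key head within 2.5 mm of the lock plate, 4 mm of the keyway centre, 0.12 rad of straight; lock at 1.3 rad or more; fingers grip the key (over 1 N); round-headed key in its slot (all of step 1 and all of step 3 and height (world z) of round_key above 0.035 m and horizontal distance between round_key and key_stand below 0.045 m); the arm keeps its last pose, push and grip.
It fails at once if the round-headed key is taken from its slot (distance of round_key from where it was at the start of the episode above 0.02 m).
It fails at once if the stamp is knocked away (distance of stamp from where it was at the start of the episode above 0.03 m).
It fails at once if a doll is knocked over or away (distance of doll from where it was at the start of the episode above 0.03 m or angle between doll's own z axis and vertical above 0.5 rad).
It also fails if it takes over 72 s, if anything falls off the work surface, if the arm or the gripper's body presses on something with over 40 N, if the wrist force passes 120 N, or if a joint passes its speed limit or range.

## Working session

There is one attempt and no reset: what is moved stays moved. The work goes in short steps, Python scripts to look and compute and a tool call to move; the robot and the scene stay as the last step left them, time stands still between calls to the robot, and variables do not carry over. Pictures are saved under pics/ and viewed, and the job is handed in when it is done.

Besides the shell and the picture viewer there is one more tool, called as name([rows], argument=value, ...), one row to a line, values as JSON. play_rows: Moves the arm, as the interface text tells. Its arguments: {"type":"object","properties":{"targets":{"type":"array","items":{"type":"array"}},"squeeze":{"type":"number"}},"required":["targets"]}

```bash
ls; mkdir -p pics
cat > h.py <<'E'
import numpy as np, cv2
from cell import bot
def snap(n,f):
    c=bot.read_camera(n); cv2.imwrite(f'pics/{f}.png',c['color'][:,:,::-1]); 
    d={k:np.array(c[k]) for k in ('fx','fy','cx','cy','rvec','tvec')}; np.savez(f'pics/{f}.npz',**d); return c
def load(f): return np.load(f'pics/{f}.npz')
def ray(c,u,v):
    R,_=cv2.Rodrigues(np.array(c['rvec'],float)); o=-R.T@np.array(c['tvec']).ravel()
    d=R.T@np.array([(u-c['cx'])/c['fx'],(v-c['cy'])/c['fy'],1]); return o,d
def atz(c,u,v,z):
    o,d=ray(c,u,v); return o+d*(z-o[2])/d[2]
def proj(c,P):
    K=np.array([[c['fx'],0,c['cx']],[0,c['fy'],c['cy']],[0,0,1]],float)
    return cv2.projectPoints(np.array(P,float).reshape(-1,3),np.array(c['rvec'],float),np.array(c['tvec'],float),K,None)[0][:,0]
def crop(f,x0,y0,x1,y1,s,g):
    im=cv2.imread(f'pics/{f}.png')[y0:y1,x0:x1]; cv2.imwrite(f'pics/{g}.png',cv2.resize(im,None,fx=s,fy=s,interpolation=cv2.INTER_CUBIC))
E
python3 - <<'E'
from h import *
for n in('scene','side','wrist'):
    c=snap(n,n+'0'); R,_=cv2.Rodrigues(np.array(c['rvec'],float)); print(n,c['fx'],c['cx'],c['cy'],-R.T@np.array(c['tvec']).ravel(),R[2])
s=bot.observe(); print(s, bot.pinch_z)
E
```

```text
pics
scene 479.49559872006506 277.4584982994162 209.97503745084313 [ 0.13771577 -0.71563698  0.86046805] [ 0.34932866  0.62001649 -0.70253045]
side 407.4739290792482 273.6117930826131 208.47039495272458 [ 0.27419386 -0.74274184  0.59097925] [ 0.26635673  0.78672464 -0.55688278]
wrist 343.07794161119534 281.77223358681215 206.88649771591182 [0.14904397 0.50844977 0.37384299] [ 0.26454016 -0.12272242 -0.95653422]
{'t': 0.15, 'joints': array([ 6.57180455e+01,  1.49280906e+01, -7.96922274e+00,  6.71918625e+01,
        1.51515241e-03,  9.00013555e+01]), 'joint_velocities': array([ 0.06103842, -0.13645183,  0.21627605, -0.0516445 , -0.05123516,
       -0.00531911]), 'tau': array([ 3.27845237e-04, -4.06005585e+01,  2.54166180e+01,  1.26833239e-02,
        1.49124924e-05, -2.06291901e-06]), 'tool_pos': array([0.21577948, 0.47830963, 0.40404382]), 'orientation': array([[-9.11523093e-01,  4.11248355e-01, -6.64143911e-04],
       [ 4.11248890e-01,  9.11522006e-01, -1.40784574e-03],
       [ 2.64075455e-05, -1.55641235e-03, -9.99998788e-01]]), 'ft_force': array([ 0.05384932, -0.46911426,  0.70901023]), 'torque': array([ 0.00033107,  0.00606709, -0.05256844]), 'width': 0.9985139229918416} 0.1547
```

View pics/scene0.png

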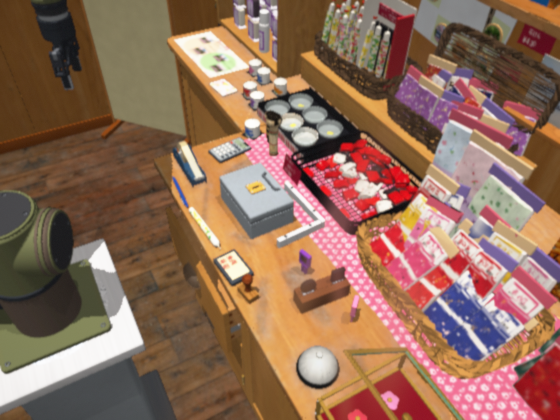

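View pics/side0.png

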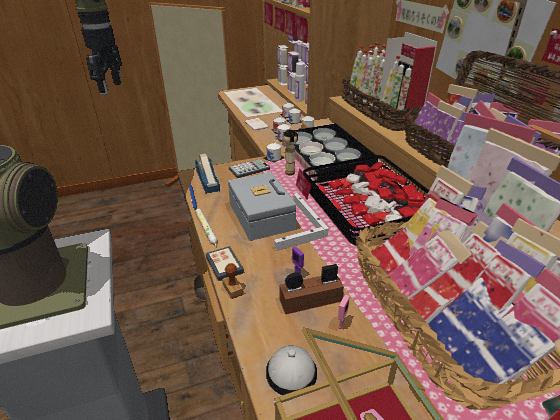

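View pics/wrist0.png

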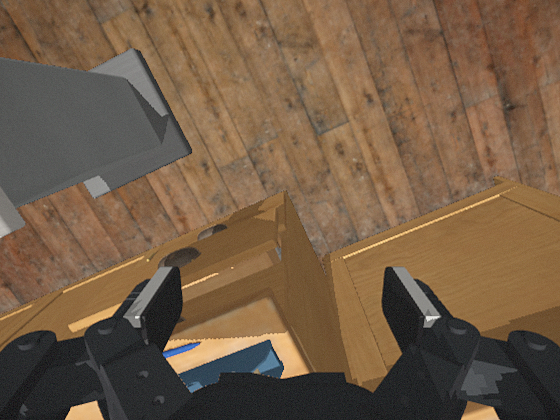

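The scene view shows the box at about (258,197), the L-rails with their inner corner near (320,218), and the stand at (320,290). Two pink/purple look-alikes sit beside the stand, and the stamp is at (247,290). Next I'll zoom in.

Run:
```python
from h import *
crop('scene0',210,145,340,255,6,'c1'); crop('side0',215,160,340,255,6,'c2'); crop('scene0',200,230,380,340,4.4,'c3'); crop('side0',200,235,370,335,4.6,'c4')
```

```text
(no output)
```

View pics/c1.png

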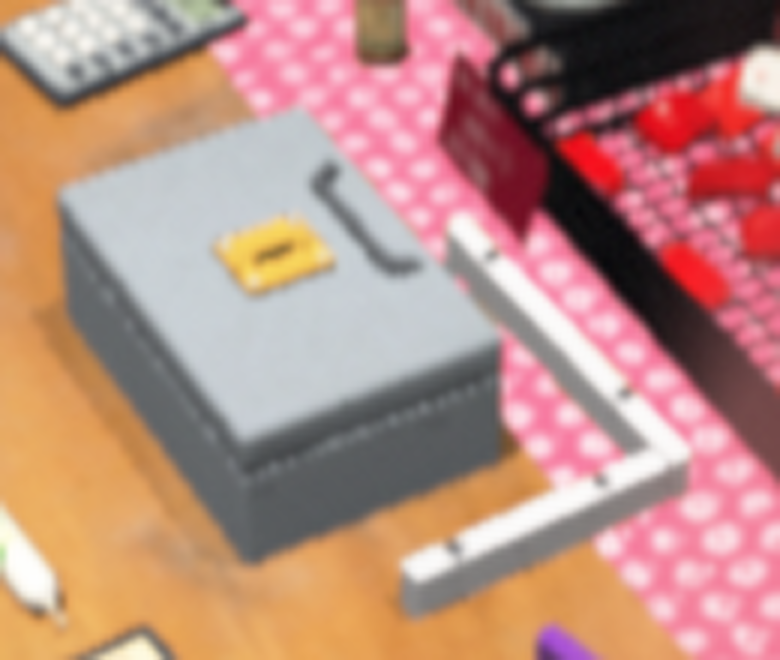

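View pics/c2.png

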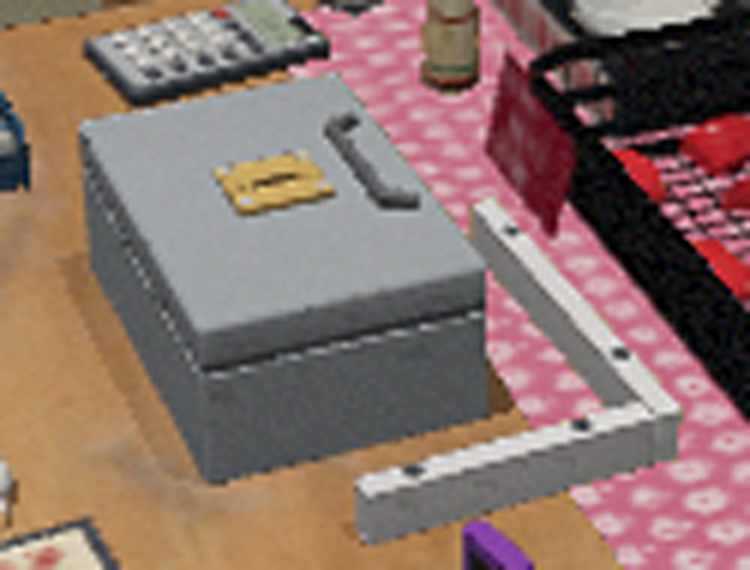

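View pics/c3.png

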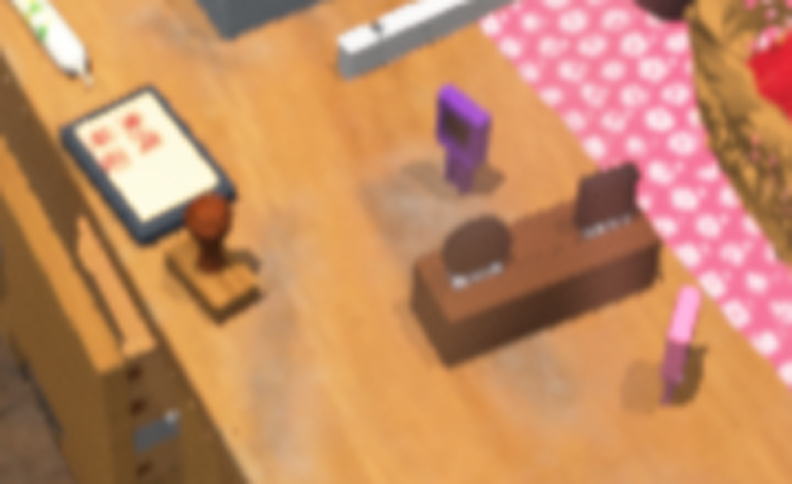

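View pics/c4.png

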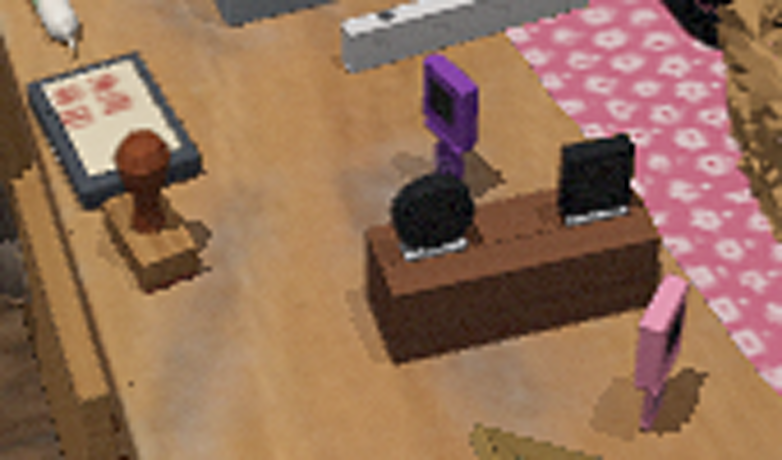

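```bash
cat > fit.py <<'E'
from h import *
from scipy.optimize import least_squares
def fit(obs,x0):
    # obs: list of (cam,s,ox,oy,[(P,(u,v))..])
    def T(p,P):
        P=np.array(P,float)/1000; c,s=np.cos(p[2]),np.sin(p[2])
        return np.c_[p[0]+c*P[:,0]-s*P[:,1],p[1]+s*P[:,0]+c*P[:,1],P[:,2]]
    def f(p):
        r=[]
        for cam,s,ox,oy,l in obs:
            uv=np.array([q[1] for q in l])/s+[ox,oy]
            r.append((proj(cam,T(p,[q[0] for q in l]))-uv).ravel())
        return np.concatenate(r)
    q=least_squares(f,x0,loss='soft_l1'); print(q.x[:2].round(4),'yaw',np.degrees(q.x[2]).round(2),'res',q.fun.reshape(-1,2).round(1).tolist()); return q.x
E
python3 - <<'E'
from fit import *
S=load('scene0');D=load('side0')
def both(a,b,x0):
    fit(a,x0);fit(b,x0);return fit(a+b,x0)
a=[(S,6,210,145,[((-60,-85,76),(245,447)),((60,-85,76),(500,345)),((60,85,76),(300,112)),((-60,85,76),(62,195)),((-60,-85,0),(252,560)),((60,-85,0),(500,457))])]
b=[(D,6,215,160,[((-60,-85,76),(205,335)),((60,-85,76),(485,270)),((60,85,76),(335,75)),((-60,85,76),(82,125)),((-60,-85,0),(212,480)),((60,-85,0),(488,415))])]
print('box');B=both(a,b,[.5,.2,0])
a=[(S,6,210,145,[((0,0,26),(640,455)),((12,-12,26),(688,452)),((0,160,26),(450,240)),((12,160,26),(462,215)),((-122,0,26),(403,563)),((-122,-12,26),(415,582)),((-122,-12,0),(412,615))])]
b=[(D,6,215,160,[((0,0,26),(640,405)),((12,-12,26),(678,415)),((0,160,26),(473,213)),((12,160,26),(490,200)),((-122,0,26),(358,490)),((-122,-12,26),(362,500)),((-122,-12,0),(362,540))])]
print('stop');C=both(a,b,[.6,.1,0])
b=[(D,4.6,200,235,[((-58,20,42),(370,235)),((-58,-20,42),(395,290)),((58,-20,42),(658,232)),((-58,-20,0),(397,362)),((58,-20,0),(655,295))])]
a=[(S,4.4,200,230,[((-58,20,42),(415,265)),((-58,-20,42),(450,310)),((58,-20,42),(660,240)),((-58,-20,0),(450,363)),((58,-20,0),(657,280))])]
print('stand');K=both(a,b,[.5,-.1,0])
# key heads from side: square head
b=[(D,4.6,200,235,[((-15,-5,0),(566,224)),((15,-5,0),(634,210)),((-15,-5,38),(566,150)),((15,-5,38),(632,137))])]
def T(p,P):
    c,s=np.cos(p[2]),np.sin(p[2]); return np.array([p[0]+c*P[0]-s*P[1],p[1]+s*P[0]+c*P[1]])
print('slot',T(K,(.035,0)),T(K,(-.035,0)))
for z in (.042,): print('key bottom ctr',atz(D,200+600/4.6,235+217/4.6,.042),atz(D,200+600/4.6,235+143/4.6,.080))
bc=T(B,(.06,-.085)); r=bc-C[:2]; c,s=np.cos(C[2]),np.sin(C[2]); print('corner in stop',c*r[0]+s*r[1],-s*r[0]+c*r[1])
print('home',T(C,(-.06,.085)))
print('stamp',atz(S,200+212/4.4,230+290/4.4,0),atz(D,200+155/4.6,235+270/4.6,0),'dollbase',atz(S,210+380/6,145+55/6,0))
print('nearface',T(B,(-.06,0)),'left',T(B,(0,.085)))
print('calc corner', atz(D,215+160/6,160+100/6,0.01),atz(D,215+325/6,160+45/6,0.01),'calend',atz(D,205,190,.02))
E
```

```text
box
[0.5161 0.0659] yaw 2.07 res [[-0.2, -0.2], [1.8, -1.3], [0.1, -1.7], [-2.2, -0.5], [-0.5, 3.1], [0.6, 2.2]]
[0.5157 0.0657] yaw 2.13 res [[-0.8, -0.4], [1.9, -1.1], [0.3, -1.2], [-1.6, -0.6], [-0.3, 2.3], [0.9, 1.1]]
[0.5159 0.0658] yaw 2.09 res [[-0.2, -0.2], [1.8, -1.3], [0.1, -1.7], [-2.2, -0.4], [-0.6, 3.2], [0.6, 2.2], [-0.8, -0.5], [2.0, -1.1], [0.4, -1.3], [-1.5, -0.7], [-0.3, 2.3], [0.9, 1.1]]
stop
[ 0.6255 -0.0552] yaw 3.14 res [[2.1, -1.3], [1.0, 0.4], [-1.4, -2.8], [0.4, -0.2], [-1.1, 0.0], [-0.4, 0.2], [-0.0, 2.0]]
[ 0.6229 -0.059 ] yaw 3.07 res [[0.2, -0.0], [0.9, -0.1], [-0.8, -1.3], [0.5, -0.1], [-1.4, -1.1], [-0.0, 0.4], [0.1, 2.8]]
[ 0.6241 -0.0569] yaw 3.03 res [[2.0, -0.7], [0.9, 1.0], [-1.5, -2.3], [0.4, 0.3], [-1.3, 0.7], [-0.6, 0.8], [-0.3, 2.6], [0.3, -0.6], [1.0, -0.7], [-0.6, -1.8], [0.7, -0.6], [-1.2, -1.8], [0.2, -0.3], [0.3, 2.1]]
stand
[ 0.5217 -0.2341] yaw -3.66 res [[-0.4, -3.3], [0.3, 1.1], [1.5, -2.1], [-0.7, 0.6], [-0.2, 0.5]]
[ 0.5192 -0.2343] yaw -1.75 res [[-1.3, -2.4], [0.2, 0.4], [1.1, -1.4], [-0.3, 0.6], [0.1, 0.6]]
[ 0.52   -0.2346] yaw -2.46 res [[-0.9, -2.3], [0.2, 2.0], [0.8, -2.1], [-0.8, 1.5], [-0.8, 0.5], [-0.8, -2.7], [0.4, 0.2], [1.6, -1.1], [-0.1, 0.4], [0.5, 0.9]]
slot [ 0.55501109 -0.23605305] [ 0.48507552 -0.23305031]
key bottom ctr [ 0.55454323 -0.24256015  0.042     ] [ 0.55366199 -0.23908704  0.08      ]
corner in stop -0.042990802626988074 0.04228798555848526
home [0.55972992 0.02479158]
stamp [ 0.3829639  -0.15842034  0.        ] [ 0.38176376 -0.16700352  0.        ] dollbase [6.65342783e-01 2.51144844e-01 1.11022302e-16]
nearface [0.45595742 0.06360848] left [0.51281856 0.15073948]
calc corner [0.52016059 0.26742688 0.01      ] [0.61292068 0.29191436 0.01      ] calend [0.40290668 0.21471696 0.02      ]
```

play_rows([
  [[0,0,8.1],[0.02,-0.04,0],-1],
  [[0,0,8.1],[0.02,-0.04,0],-1],
  [[0,0,8.1],[0.02,-0.04,0],-1],
  [[0,0,0],[0.02,-0.04,0],-1],
  [[0,0,0],[0.02,-0.04,0],-1],
])

```text
t: 0.78
tool_pos: [0.3162, 0.2772, 0.4045]
orientation: [[-1.0, -0.001, -0.0], [-0.001, 1.0, -0.0], [0.0, -0.0, -1.0]]
ft_force: [0.2, -0.5, 0.6]
width: -0.001
```

play_rows([
  [[0,0,0],[0.02,-0.04,0],-1],
  [[0,0,0],[0.02,-0.04,0],-1],
  [[0,0,0],[0.02,-0.04,0],-1],
  [[0,0,0],[0.01,-0.04,0],-1],
  [[0,0,0],[0,-0.03,0],-1],
])

```text
t: 1.4
tool_pos: [0.3863, 0.087, 0.4045]
orientation: [[-1.0, 0.001, -0.0], [0.001, 1.0, -0.0], [0.0, -0.0, -1.0]]
ft_force: [0.5, 0.5, 0.5]
width: 0.002
```

Run:
```python
from h import *
snap('wrist','w1'); s=bot.observe(); print(s['t'],s['tool_pos'],s['orientation'].round(3),s['joints'].round(1),s['ft_force'],s['width'])
S=load('scene0')
for p in[(183,182),(213,245),(198,215)]: print(atz(S,*p,0.01))
im=cv2.imread('pics/w1.png'); cv2.imwrite('pics/w1b.png',cv2.resize(im,None,fx=1.42,fy=1.42,interpolation=cv2.INTER_CUBIC))
crop('side0',250,110,340,190,8,'d1')
```

```text
1.45 [0.38552252 0.0850376  0.4044126 ] [[-1.     0.003 -0.001]
 [ 0.003  1.    -0.003]
 [ 0.001 -0.003 -1.   ]] [ 12.5   2.1 -23.5  64.4  -0.2  12.7] [-1.3978459  -1.93146697 -0.02580738] -0.004498067869158661
[0.3885202  0.24655175 0.01      ]
[0.37090827 0.00314338 0.01      ]
[0.3771558  0.11198141 0.01      ]
```

View pics/w1b.png

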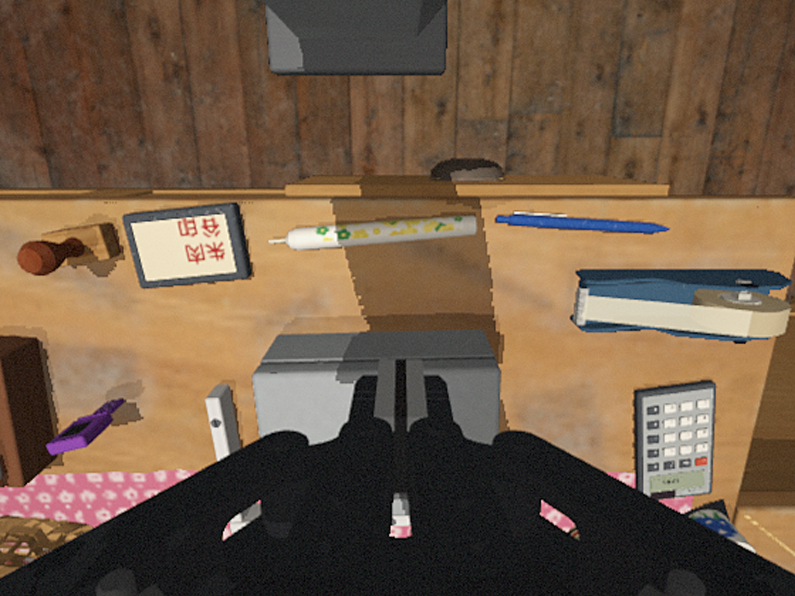

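View pics/d1.png

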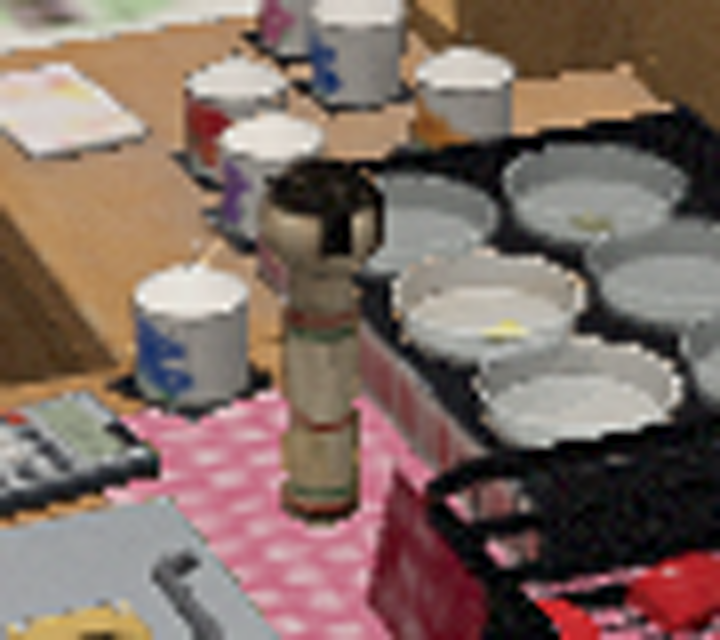

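The wrist view is upside-down relative to the robot (image down = +x). The gripper hides the lid, but the near face's bottom edge shows as a band at y≈335 in the enlarged picture. I'll check that against the fit.

Run:
```python
from h import *
W=load('w1'); k=1.42
for n,p,z in[('nb right',(266,336),0),('nb left',(489,333),0),('nt right',(254,373),.076),('nt left',(500,362),.076),('rail end in',(229,385),.026),('rail end out',(206,390),.026),('stamp',(98,245),.02),('stand corner',(33,340),.042),('calc',(636,390),.015),('pen far',(350,247),.01)]:
    print(n,atz(W,p[0]/k,p[1]/k,z).round(4))
```

```text
nb right [ 0.4632 -0.0248  0.    ]
nb left [0.4608 0.1591 0.    ]
nt right [ 0.4594 -0.0124  0.076 ]
nt left [0.4516 0.1528 0.076 ]
rail end in [ 0.4944 -0.0498  0.026 ]
rail end out [ 0.4988 -0.0686  0.026 ]
stamp [ 0.3828 -0.137   0.02  ]
stand corner [ 0.4492 -0.1839  0.042 ]
calc [0.5051 0.2793 0.015 ]
pen far [0.3867 0.048  0.01  ]
```

play_rows([
  [[0,0,0],[0.022,-0.011,-0.02],-1],
  [[0,0,0],[0.02,-0.01,-0.05],-1],
  [[0,0,0],[0,0,-0.05],-1],
  [[0,0,0],[0,0,-0.05],-1],
  [[0,0,0],[0,0,-0.035],-1],
])

```text
t: 2.08
tool_pos: [0.4269, 0.0675, 0.1976]
orientation: [[-1.0, -0.0, -0.002], [-0.0, 1.0, -0.0], [0.002, -0.0, -1.0]]
ft_force: [-0.2, 0.2, 0.1]
width: 0.008
```

Run:
```python
from h import *
snap('side','s1'); s=bot.observe(); print(s['t'],s['tool_pos'],s['ft_force'])
crop('side0',190,150,350,270,1,'x');crop('s1',190,150,350,270,4.6,'s1c')
```

```text
2.125 [0.42525708 0.0672298  0.19460301] [-0.04341998 -0.72495771 -2.82853179]
```

View pics/s1c.png

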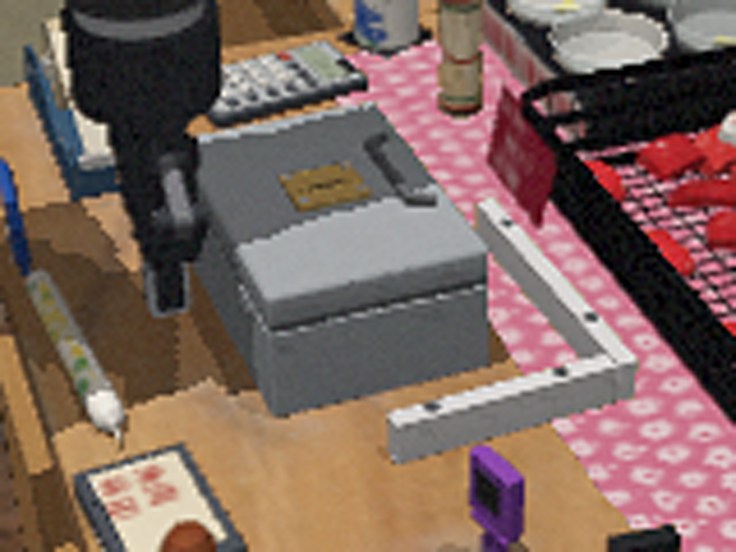

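play_rows([
  [[0,0,0],[0.008,0,0.002],-1],
  [[0,0,0],[0.008,0,0],-1],
  [[0,0,0],[0.008,0,0],-1],
  [[0,0,0],[0.008,0,0],-1],
  [[0,0,0],[0.008,0,0],-1],
])

```text
t: 2.75
tool_pos: [0.4667, 0.0675, 0.2026]
orientation: [[-1.0, -0.001, -0.004], [-0.001, 1.0, 0.0], [0.004, 0.0, -1.0]]
ft_force: [-7.1, 0.0, 2.5]
width: 0.002
```

play_rows([
  [[0,0,0],[0.006,0,0],-1],
  [[0,0,0],[0.006,0,0],-1],
])

```text
t: 3.0
tool_pos: [0.4789, 0.0676, 0.2026]
orientation: [[-1.0, -0.001, -0.003], [-0.001, 1.0, 0.0], [0.003, 0.0, -1.0]]
ft_force: [-8.0, 0.9, 3.1]
width: -0.005
```

play_rows([
  [[0,0,0],[0.004,0,0],-1],
])

```text
t: 3.12
tool_pos: [0.4832, 0.0676, 0.2026]
orientation: [[-1.0, -0.001, -0.002], [-0.001, 1.0, 0.0], [0.002, 0.0, -1.0]]
ft_force: [-6.0, 0.1, 2.5]
width: 0.0
```

play_rows([
  [[0,0,0],[0.004,0,0],-1],
])

```text
t: 3.25
tool_pos: [0.4851, 0.0674, 0.2022]
orientation: [[-1.0, -0.001, -0.008], [-0.001, 1.0, 0.0], [0.008, 0.0, -1.0]]
ft_force: [-14.6, 0.1, 6.7]
width: 0.004
```

Run:
```python
from h import *
snap('side','s2'); s=bot.observe(); print(s['t'],s['tool_pos'],s['ft_force'])
crop('s2',190,150,350,270,4.6,'s2c')
```

```text
3.3 [0.48513398 0.06732958 0.20202926] [-9.9298179   0.07370935  2.4149572 ]
```

View pics/s2c.png

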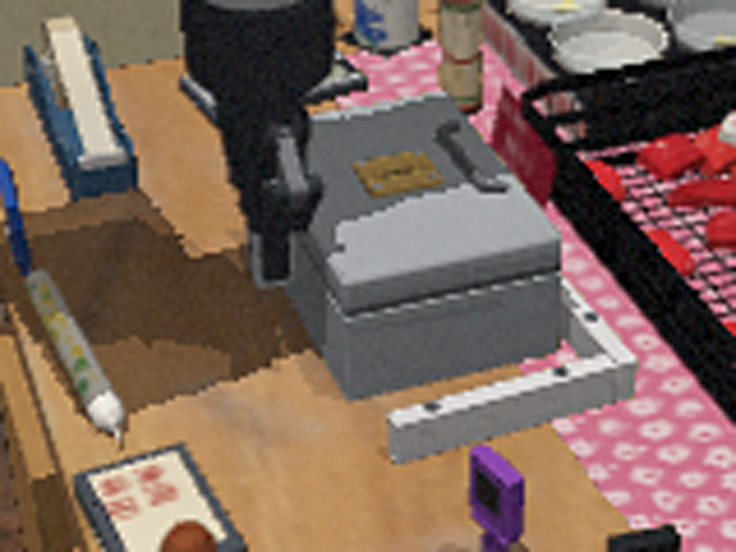

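play_rows([
  [[0,0,0],[0.004,0,0],-1],
  [[0,0,0],[0.002,0,0],-1],
])

```text
t: 3.55
tool_pos: [0.4868, 0.0669, 0.2008]
orientation: [[-1.0, -0.001, -0.018], [-0.001, 1.0, -0.001], [0.018, -0.001, -1.0]]
ft_force: [-21.5, -1.0, 8.1]
width: -0.001
```

Run:
```python
from h import *
snap('scene','s3'); s=bot.observe(); print(s['t'],s['tool_pos'],s['ft_force'])
crop('s3',210,145,340,255,6,'s3c')
```

```text
3.6 [0.48680908 0.06684318 0.20076446] [-19.16670841   0.19787269   5.57254301]
```

View pics/s3c.png

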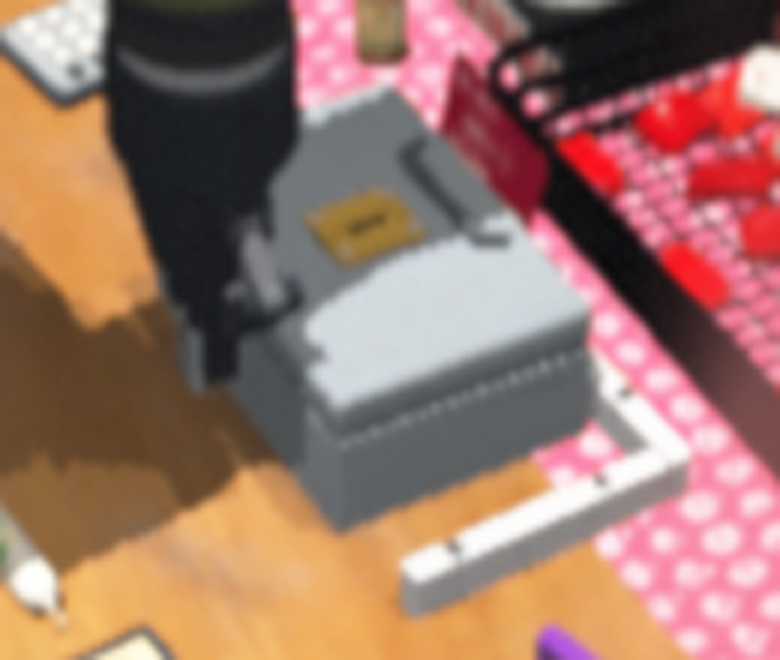

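play_rows([
  [[0,0,0],[-0.025,0,0.005],-1],
  [[0,0,-10],[0,0,0.055],-1],
  [[0,0,-10],[0,0.01,0.05],-1],
  [[0,0,-10],[0.01,0.02,0],-1],
  [[0,0,-10],[0.02,0.025,0],-1],
])

```text
t: 4.22
tool_pos: [0.5002, 0.1231, 0.3152]
orientation: [[-0.762, 0.648, 0.006], [0.648, 0.762, 0.001], [-0.004, 0.005, -1.0]]
ft_force: [0.5, -0.2, 0.1]
width: 0.002
```

play_rows([
  [[0,0,-10],[0.03,0.03,0],-1],
  [[0,0,-10],[0.02,0.027,0],-1],
  [[0,0,-10],[0.01,0,0],-1],
  [[0,0,-10],[0,0,0],-1],
  [[0,0,-7],[0,0,0],-1],
])

```text
t: 4.85
tool_pos: [0.5601, 0.18, 0.3138]
orientation: [[-0.048, 0.999, 0.004], [0.999, 0.048, 0.001], [0.001, 0.004, -1.0]]
ft_force: [0.3, -0.8, -0.5]
width: -0.001
```

Run:
```python
from h import *
snap('side','s4');snap('wrist','w4'); s=bot.observe(); print(s['t'],s['tool_pos'],s['orientation'].round(3),s['ft_force'],s['joints'].round(0))
crop('s4',190,110,350,230,4.6,'s4c')
```

```text
4.95 [0.55992659 0.17984659 0.31366452] [[-0.053  0.999  0.004]
 [ 0.999  0.053  0.001]
 [ 0.001  0.004 -1.   ]] [0.82147775 0.1506373  0.04701146] [ 18.  24.  -9.  57.  -0. 105.]
```

View pics/s4c.png

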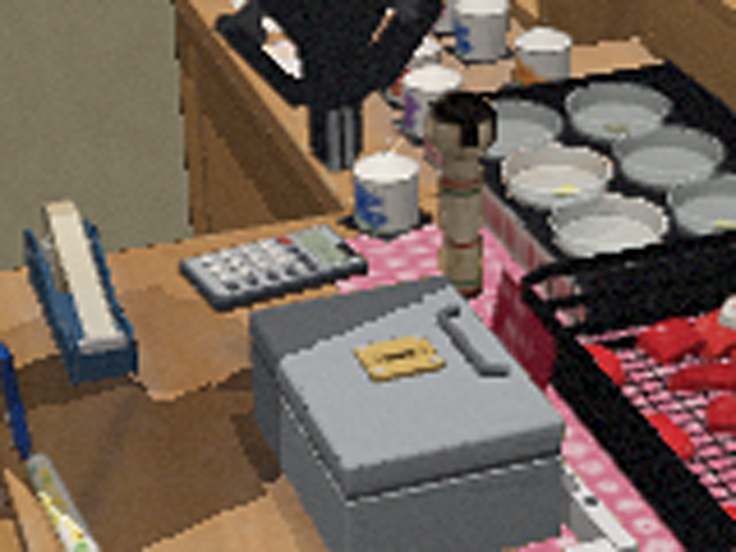

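View pics/w4.png

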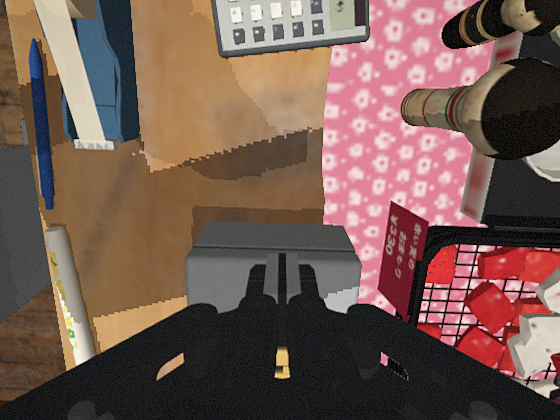

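The wrist view shows the box's left bottom edge at y≈227 (x from 198 to 350), the doll base near (408,108) and the maroon price card at (400,250).

Run:
```python
from h import *
W=load('w4')
for n,p,z in[('lb near',(198,229),0),('lb far',(351,227),0),('lt near',(187,249),.076),('lt far',(362,249),.076),('doll base',(408,108),0),('doll head l',(475,110),.12),('calc low',(220,55),0.015),('card near top',(392,205),.04),('card nb',(380,285),0.0),('lid lock glimpse',(282,362),.08)]:
    print(n,atz(W,*p,z).round(4))
```

```text
lb near [0.4899 0.1438 0.    ]
lb far [0.6245 0.1516 0.    ]
lt near [0.5005 0.1589 0.076 ]
lt far [0.6155 0.164  0.076 ]
doll base [0.6594 0.2541 0.    ]
doll head l [0.6474 0.2545 0.12  ]
calc low [0.5128 0.2845 0.015 ]
card near top [0.6437 0.1847 0.04  ]
card nb [0.6575 0.0956 0.    ]
lid lock glimpse [0.5668 0.0751 0.08  ]
```

play_rows([
  [[0,0,0],[0,0,-0.045],-1],
  [[0,0,0],[0,0,-0.045],-1],
  [[0,0,0],[0,0,-0.023],-1],
  [[0,0,0],[0,-0.008,0],-1],
  [[0,0,0],[0,-0.008,0],-1],
])

```text
t: 5.58
tool_pos: [0.5598, 0.1639, 0.2003]
orientation: [[-0.054, 0.999, 0.002], [0.999, 0.054, 0.003], [0.003, 0.002, -1.0]]
ft_force: [-0.8, 4.4, -1.2]
width: -0.002
```

play_rows([
  [[0,0,0],[0,-0.008,0],-1],
  [[0,0,0],[0,-0.008,0],-1],
  [[0,0,0],[0,-0.008,0],-1],
])

```text
t: 5.95
tool_pos: [0.5599, 0.1397, 0.2005]
orientation: [[-0.053, 0.999, 0.003], [0.999, 0.053, 0.003], [0.003, 0.004, -1.0]]
ft_force: [0.1, 5.7, 0.6]
width: 0.001
```

play_rows([
  [[0,0,0],[0,-0.006,0],-1],
  [[0,0,0],[0,-0.006,0],-1],
])

```text
t: 6.2
tool_pos: [0.5599, 0.128, 0.2005]
orientation: [[-0.053, 0.999, 0.003], [0.999, 0.053, 0.004], [0.004, 0.004, -1.0]]
ft_force: [-4.8, 19.4, 3.4]
width: -0.003
```

play_rows([
  [[0,0,0],[0,-0.004,0],-1],
  [[0,0,0],[0,-0.001,0],-1],
])

```text
t: 6.45
tool_pos: [0.5595, 0.1263, 0.2008]
orientation: [[-0.056, 0.998, 0.002], [0.998, 0.056, 0.014], [0.014, 0.003, -1.0]]
ft_force: [-4.0, 21.0, 3.0]
width: -0.001
```

Run:
```python
from h import *
snap('side','s5');snap('scene','s6'); s=bot.observe(); print(s['t'],s['tool_pos'],s['ft_force'])
crop('s5',215,150,345,250,6,'s5c');crop('s6',210,145,340,245,6,'s6c')
```

```text
6.55 [0.55944488 0.12641042 0.20077503] [-3.18243925 19.99700332  2.33838334]
```

View pics/s5c.png

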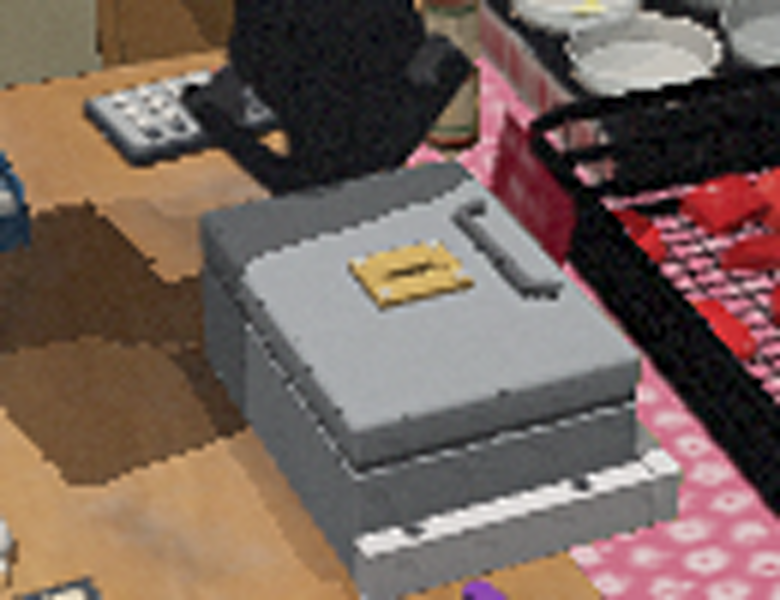

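View pics/s6c.png

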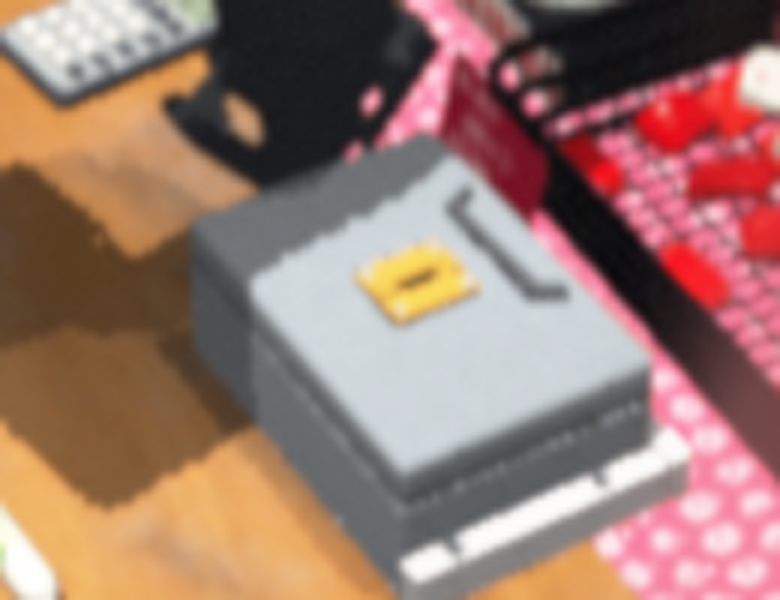

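play_rows([
  [[0,0,0],[0,0.02,0.0],-1],
  [[0,0,10],[0,0,0.055],-1],
  [[0,0,10],[-0.01,-0.01,0.05],-1],
  [[0,0,10],[-0.02,-0.025,0],-1],
  [[0,0,10],[-0.02,-0.03,0],-1],
])

```text
t: 7.18
tool_pos: [0.509, 0.0767, 0.3054]
orientation: [[-0.687, 0.727, 0.004], [0.727, 0.687, -0.002], [-0.004, 0.001, -1.0]]
ft_force: [0.0, 0.2, -0.4]
width: -0.003
```

play_rows([
  [[0,0,10],[-0.02,-0.03,0],-1],
  [[0,0,10],[-0.02,-0.025,0],-1],
  [[0,0,10],[-0.01,-0.01,0],-1],
  [[0,0,10],[0,0,0],-1],
  [[0,0,10],[0,0,0],-1],
])

```text
t: 7.8
tool_pos: [0.4588, 0.0117, 0.3045]
orientation: [[-0.998, -0.057, 0.001], [-0.057, 0.998, -0.002], [-0.001, -0.002, -1.0]]
ft_force: [0.3, -0.4, -0.3]
width: 0.002
```

Run:
```python
from h import *
snap('side','s7');snap('scene','s8'); s=bot.observe(); print(s['t'],s['tool_pos'],s['orientation'].round(3),s['ft_force'],s['joints'].round(0))
crop('s7',215,150,345,250,6,'s7c');crop('s8',210,145,340,245,6,'s8c')
```

```text
7.9 [0.45894097 0.01196987 0.3043987 ] [[-0.999 -0.052  0.001]
 [-0.052  0.999 -0.002]
 [-0.001 -0.002 -1.   ]] [-0.08264256 -0.02118857 -0.45469355] [  2.  13. -27.  50.  -0.  -1.]
```

View pics/s7c.png

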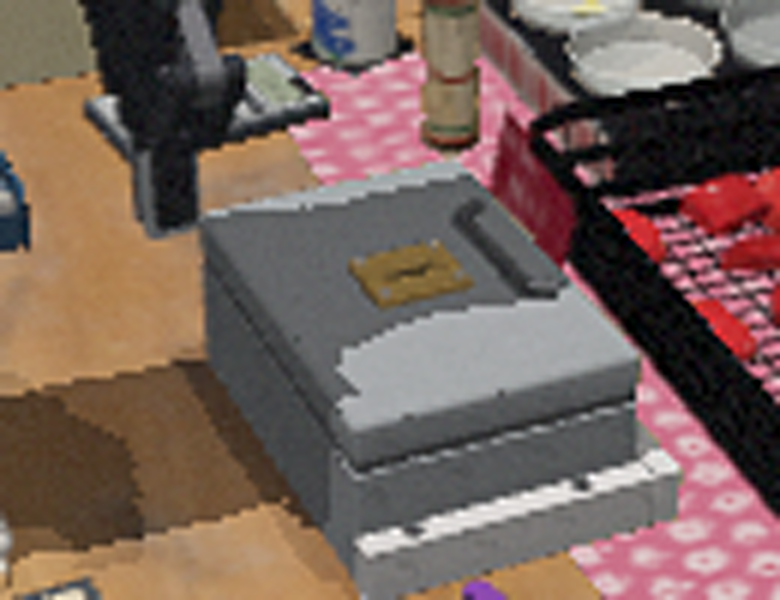

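View pics/s8c.png

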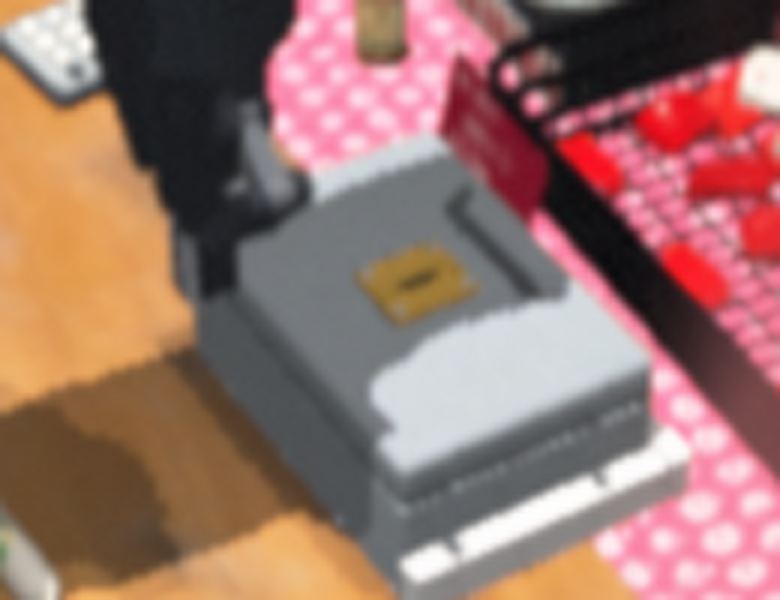

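play_rows([
  [[0,0,0],[0,0.01,-0.05],-1],
  [[0,0,0],[0,0,-0.054],-1],
  [[0,0,0],[0.01,0,0],-1],
  [[0,0,0],[0.01,0,0],-1],
  [[0,0,0],[0.006,0,0],-1],
])

```text
t: 8.52
tool_pos: [0.487, 0.0225, 0.2019]
orientation: [[-0.999, -0.052, 0.003], [-0.052, 0.999, -0.0], [-0.003, -0.0, -1.0]]
ft_force: [-6.8, 0.6, 3.5]
width: -0.0
```

play_rows([
  [[0,0,0],[0.004,0,0],-1],
])

```text
t: 8.65
tool_pos: [0.488, 0.0224, 0.2007]
orientation: [[-0.999, -0.052, -0.003], [-0.052, 0.999, -0.0], [0.003, 0.0, -1.0]]
ft_force: [-8.9, -0.3, 2.3]
width: 0.001
```

play_rows([
  [[0,0,0],[0.003,0,0],-1],
])

```text
t: 8.78
tool_pos: [0.4893, 0.0224, 0.2001]
orientation: [[-0.999, -0.052, -0.007], [-0.052, 0.999, -0.0], [0.007, 0.0, -1.0]]
ft_force: [-12.2, -0.7, 3.6]
width: -0.001
```

play_rows([
  [[0,0,0],[0.004,-0.001,0],-1],
  [[0,0,0],[0.003,-0.001,0],-1],
])

```text
t: 9.02
tool_pos: [0.4911, 0.0207, 0.1984]
orientation: [[-0.998, -0.053, -0.02], [-0.053, 0.999, 0.001], [0.02, 0.002, -1.0]]
ft_force: [-21.5, 3.2, 8.0]
width: 0.001
```

Run:
```python
from h import *
snap('side','s9'); s=bot.observe(); print(s['t'],s['tool_pos'],s['ft_force'])
crop('s9',215,150,345,250,6,'s9c')
```

```text
9.075 [0.49107877 0.0205926  0.1982895 ] [-18.84953877   0.99326255   5.71399902]
```

View pics/s9c.png

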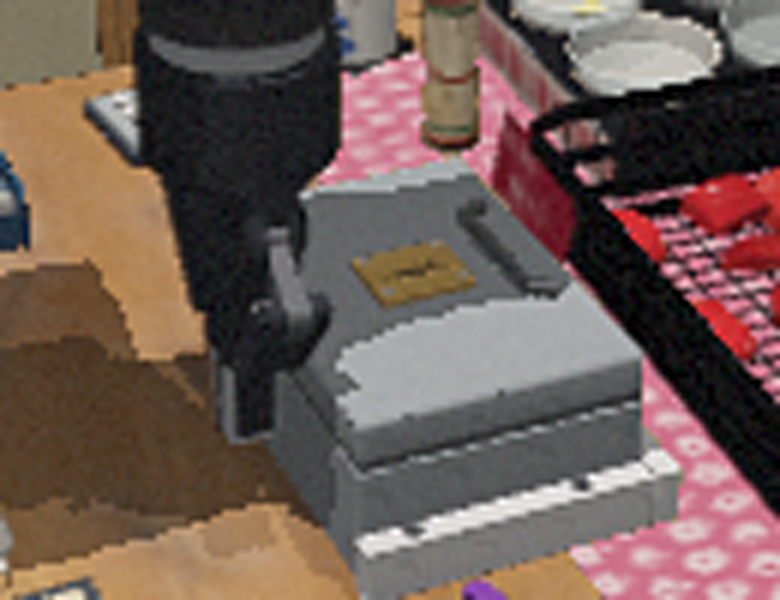

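play_rows([
  [[0,0,0],[-0.025,0,0.005],-1],
  [[0,0,0],[0,-0.01,0.055],0],
  [[0,0,0],[0,-0.03,0.05],0],
  [[0,0,-5.5],[0.01,-0.05,0.03],0],
  [[0,0,0],[0.01,-0.055,0.02],0],
])

```text
t: 9.7
tool_pos: [0.4949, -0.1258, 0.3638]
orientation: [[-0.999, 0.043, 0.007], [0.043, 0.999, -0.002], [-0.007, -0.001, -1.0]]
ft_force: [0.8, -0.1, 0.7]
width: 0.5
```

play_rows([
  [[0,0,0],[0.01,-0.055,0.01],0],
  [[0,0,0],[0,-0.04,0],0],
  [[0,0,0],[0,-0.015,0],0],
  [[0,0,0],[0,0,0],0],
])

```text
t: 10.2
tool_pos: [0.5039, -0.235, 0.3704]
orientation: [[-0.999, 0.045, 0.001], [0.045, 0.999, -0.0], [-0.001, 0.0, -1.0]]
ft_force: [-0.1, 0.7, 0.6]
width: 0.498
```

Run:
```python
from h import *
snap('wrist','w10');snap('scene','s10');snap('side','s11'); s=bot.observe(); print(s['t'],s['tool_pos'],s['orientation'].round(3),s['ft_force'],s['joints'].round(0),s['width'])
im=cv2.imread('pics/w10.png'); cv2.imwrite('pics/w10b.png',cv2.resize(im,None,fx=1.42,fy=1.42,interpolation=cv2.INTER_CUBIC))
crop('s11',215,150,345,250,6,'s11c');crop('s10',210,145,340,245,6,'s10c')
```

```text
10.35 [ 0.50380954 -0.23321063  0.36988706] [[-0.999  0.042 -0.   ]
 [ 0.042  0.999  0.001]
 [ 0.     0.001 -1.   ]] [-1.49283129  0.474526    0.5486518 ] [-25.  19.  -8.  64.   0. -22.] 0.5024223210111535
```

View pics/w10b.png

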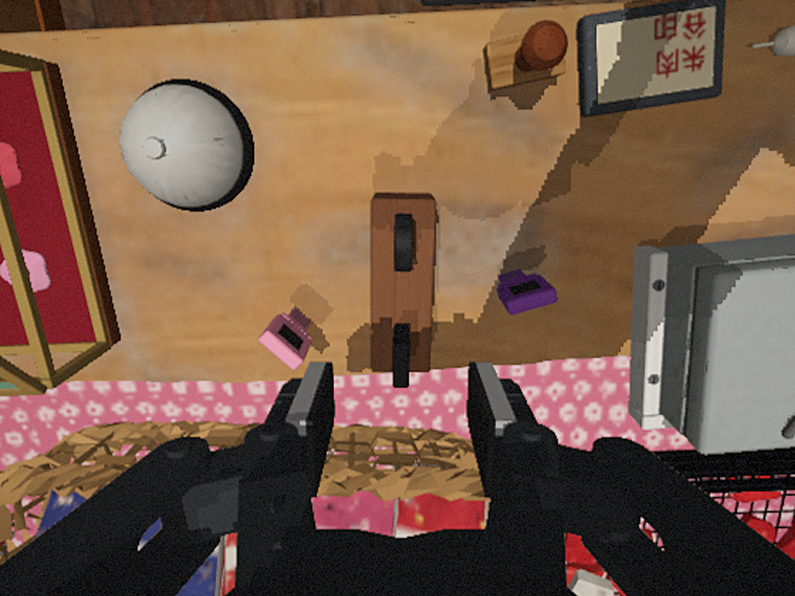

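View pics/s11c.png

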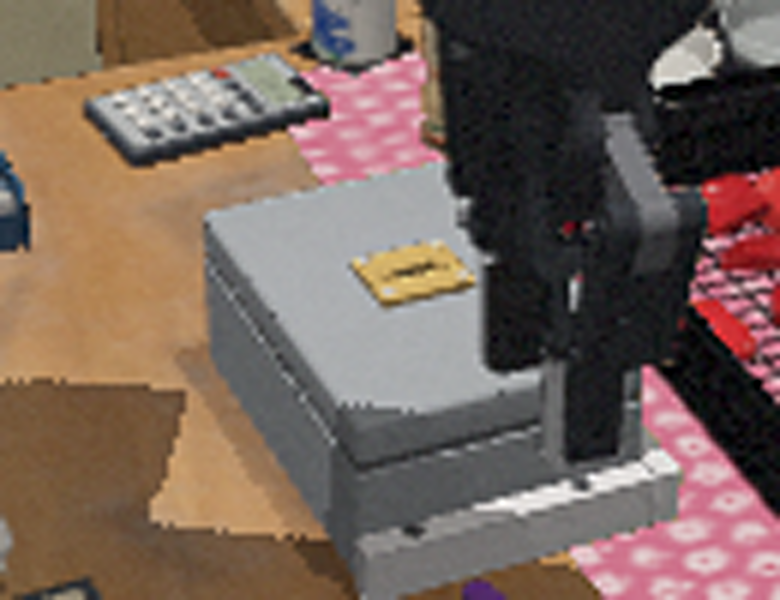

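View pics/s10c.png

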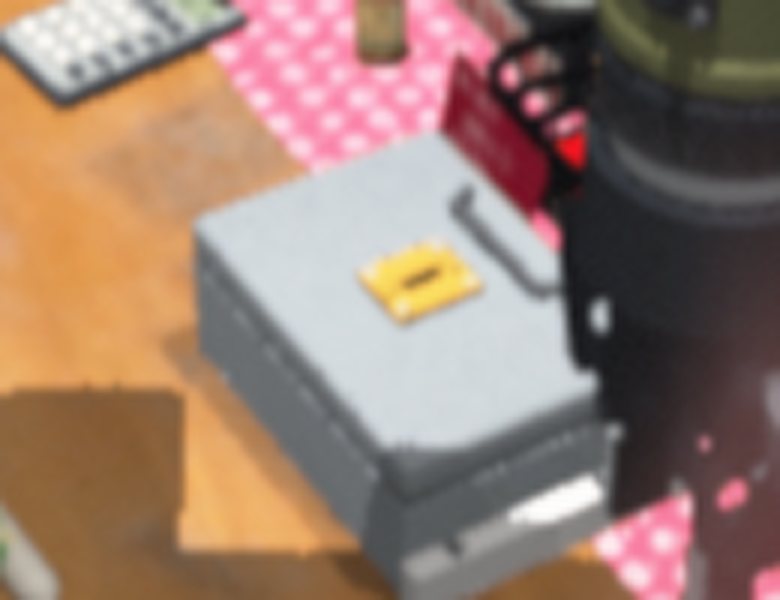

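Run:
```python
from fit import *
W=load('w10');k=1.42
for n,p,z in[('sq top far',(401,386),.08),('sq bottom near',(401,323),.042),('sq top L',(392,380),.08),('sq top R',(409,380),.08),('rd top far?',(404,272),.08),('rd near ',(404,213),.061),('st NL',(371,199),.042),('st NR',(436,199),.042),('st FR',(430,371),.042),('purple',(527,290),.05),('pink',(288,340),.05),('rail near in',(663,250),.026),('rail near out',(638,250),.026),('rail far out',(634,425),.026)]:
    print(n,atz(W,p[0]/k,p[1]/k,z).round(4))
o=[(W,k,0,0,[((-58,20,42),(436,197)),((-58,-20,42),(371,197)),((58,20,42),(430,371))])]
K=fit(o,[.52,-.235,0])
c,s=np.cos(K[2]),np.sin(K[2]);print('slots',K[0]+.035*c,K[1]+.035*s,K[0]-.035*c,K[1]-.035*s)
# lock plate centre
D=load('s11');S=load('s10');D9=load('s9')
print('lock side',atz(D9,215+412/6,160-10+273/6,.08),'scene',atz(S,210+422/6,145+281/6,.08))
b=[(D9,6,215,150,[((-20,17,80),(352,262)),((20,17,80),(430,243)),((20,-17,80),(475,282)),((-20,-17,80),(382,305))])]
a=[(S,6,210,145,[((-20,17,80),(358,278)),((20,17,80),(440,240)),((20,-17,80),(484,285)),((-20,-17,80),(402,324))])]
fit(a,[.56,.02,0]);fit(b,[.56,.02,0]);fit(a+b,[.56,.02,0])
```

```text
sq top far [ 0.5673 -0.238   0.08  ]
sq bottom near [ 0.5417 -0.2368  0.042 ]
sq top L [ 0.5631 -0.2432  0.08  ]
sq top R [ 0.5636 -0.2331  0.08  ]
rd top far? [ 0.4977 -0.2332  0.08  ]
rd near  [ 0.4679 -0.2318  0.061 ]
st NL [ 0.4611 -0.2513  0.042 ]
st NR [ 0.4629 -0.2121  0.042 ]
st FR [ 0.5769 -0.2189  0.042 ]
purple [ 0.5205 -0.1575  0.05  ]
pink [ 0.547  -0.3097  0.05  ]
rail near in [ 0.5045 -0.0631  0.026 ]
rail near out [ 0.5038 -0.0795  0.026 ]
rail far out [ 0.6351 -0.0698  0.026 ]
[ 0.5185 -0.2352] yaw -3.44 res [[0.3, 0.1], [-0.6, -0.6], [0.2, 0.7]]
slots 0.5534673416211509 -0.2373220781770859 0.4835936379328245 -0.23311903964811959
lock side [0.55903116 0.0226327  0.08      ] scene [0.5617657  0.02450956 0.08      ]
[0.5613 0.0245] yaw 4.98 res [[-0.3, -0.4], [-0.2, -0.0], [0.4, 0.4], [0.2, 0.1]]
[0.5583 0.0233] yaw 5.68 res [[-1.1, 0.4], [1.0, -0.4], [-0.0, -0.2], [0.1, 0.1]]
[0.56   0.0239] yaw 4.81 res [[-0.7, -0.1], [-0.6, 0.3], [-0.0, 0.7], [-0.2, 0.4], [-0.5, -0.0], [1.7, -0.6], [0.5, -0.3], [0.5, -0.2]]
```

Run:
```python
from h import *
D=load('side0');S=load('scene0')
for z in(0,.08,.12):
  print(z,[atz(D,*p,z).round(3)[:2].tolist() for p in[(357,235),(365,262),(385,290),(400,320)]],[atz(S,*p,z).round(3)[:2].tolist() for p in[(362,240),(375,275),(400,320)]])
crop('side0',320,180,460,340,5,'bk')
```

```text
0 [[0.704, -0.084], [0.673, -0.174], [0.668, -0.262], [0.652, -0.337]] [[0.696, -0.142], [0.66, -0.242], [0.635, -0.362]]
0.08 [[0.646, -0.173], [0.619, -0.251], [0.615, -0.327], [0.601, -0.392]] [[0.644, -0.195], [0.611, -0.286], [0.588, -0.394]]
0.12 [[0.617, -0.218], [0.592, -0.29], [0.588, -0.36], [0.576, -0.42]] [[0.618, -0.222], [0.587, -0.308], [0.565, -0.411]]
```

View pics/bk.png

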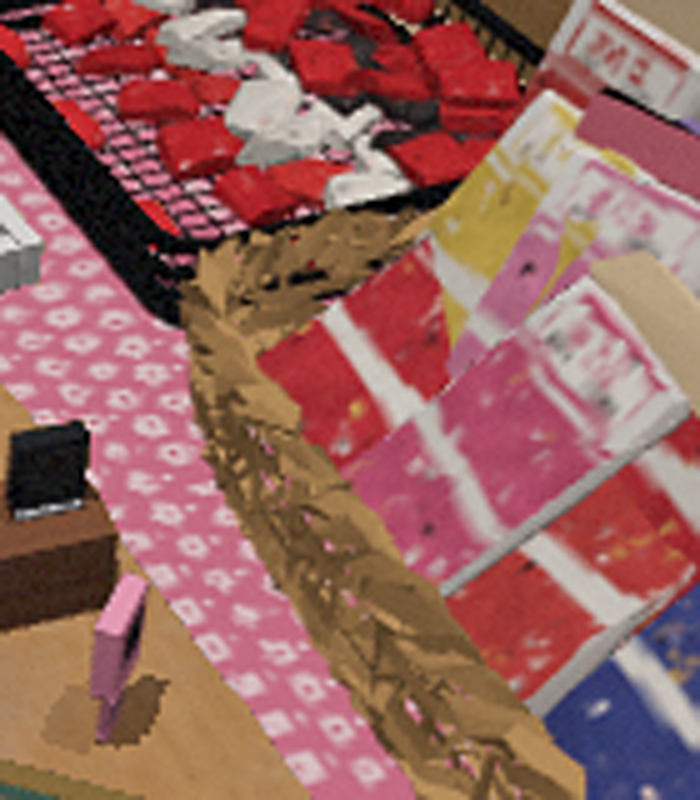

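play_rows([
  [[0,0,-0.9],[0.025,-0.003,-0.01],0],
  [[0,0,0],[0.026,-0.002,-0.04],0],
  [[0,0,0],[0,0,-0.05],0],
  [[0,0,0],[0,0,0],0],
])

```text
t: 10.85
tool_pos: [0.5529, -0.237, 0.2658]
orientation: [[-0.998, 0.057, -0.009], [0.057, 0.998, 0.004], [0.01, 0.004, -1.0]]
ft_force: [-0.1, 0.4, -0.3]
width: 0.498
```

Run:
```python
from h import *
snap('wrist','w12');snap('side','s12'); s=bot.observe(); print(s['t'],s['tool_pos'],s['orientation'].round(3),s['ft_force'],s['joints'].round(0),s['width'])
crop('s12',250,220,370,320,6,'s12c')
```

```text
10.95 [ 0.55497238 -0.23849939  0.27052593] [[-0.998  0.058 -0.   ]
 [ 0.058  0.998  0.   ]
 [ 0.     0.    -1.   ]] [ 1.15820769 -0.78179803  0.53735172] [-23.  27. -10.  53.   0. -20.] 0.49926470275355056
```

View pics/w12.png

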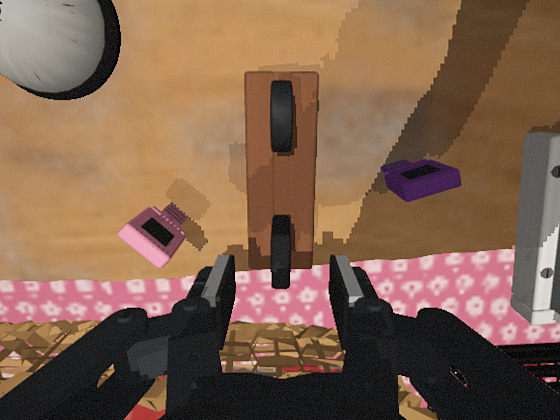

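View pics/s12c.png

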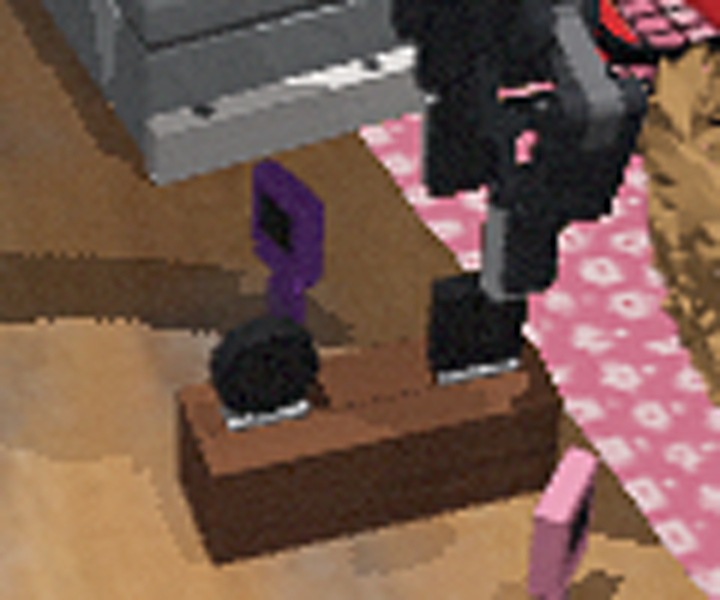

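Run:
```python
from h import *
D=load('s12');W=load('w12')
P=[(.555,-.2385-.022,.105),(.555,-.238,.08),(.555,-.238,.042),(.570,-.238,.08),(.540,-.238,.08)]
print(((proj(D,P)-[250,220])*6).round(0).tolist());print(proj(W,P).round(0).tolist())
# sweep key x for wrist: top far edge row
for x in(.552,.554,.556,.558): print(x,proj(W,[(x+.015,-.238,.08),(x-.015,-.238,.042)])[:,1].round(1))
```

```text
[[524.0, 258.0], [485.0, 273.0], [478.0, 363.0], [529.0, 262.0], [441.0, 285.0]]
[[227.0, 292.0], [280.0, 264.0], [280.0, 236.0], [281.0, 291.0], [278.0, 236.0]]
0.552 [285.4 207.8]
0.554 [288.9 211.1]
0.556 [292.4 214.3]
0.558 [295.8 217.5]
```

play_rows([
  [[0,0,0],[0,0,-0.025],0],
  [[0,0,0],[0,0,-0.02],0],
  [[0,0,0],[0,0,-0.004],0],
  [[0,0,0],[0,0,0],0],
])

```text
t: 11.45
tool_pos: [0.5556, -0.2396, 0.2226]
orientation: [[-0.998, 0.059, 0.003], [0.059, 0.998, -0.001], [-0.003, -0.001, -1.0]]
ft_force: [-0.4, -0.3, 0.7]
width: 0.5
```

play_rows([
  [[0,0,0],[0,0,0],-1],
  [[0,0,0],[0,0,0],-1],
  [[0,0,0],[0,0,0],-1],
  [[0,0,0],[0,0,0],-1],
], squeeze=60)

```text
t: 11.95
tool_pos: [0.5554, -0.239, 0.2219]
orientation: [[-0.998, 0.058, 0.002], [0.058, 0.998, 0.001], [-0.002, 0.001, -1.0]]
ft_force: [0.3, 2.4, 5.8]
width: 0.105
```

Run:
```python
from h import *
snap('wrist','w13');snap('side','s13'); s=bot.observe(); print(s['t'],s['tool_pos'],s['orientation'].round(3),s['ft_force'],s['torque'],s['width']*85)
crop('s13',250,220,370,320,6,'s13c')
```

```text
12.05 [ 0.55539987 -0.23897259  0.22187611] [[-0.998  0.058  0.002]
 [ 0.058  0.998  0.001]
 [-0.002  0.001 -1.   ]] [-0.50906319  4.13459448  5.57051162] [ 0.77902151  0.0113992  -0.00767089] 9.14735745510125
```

View pics/w13.png

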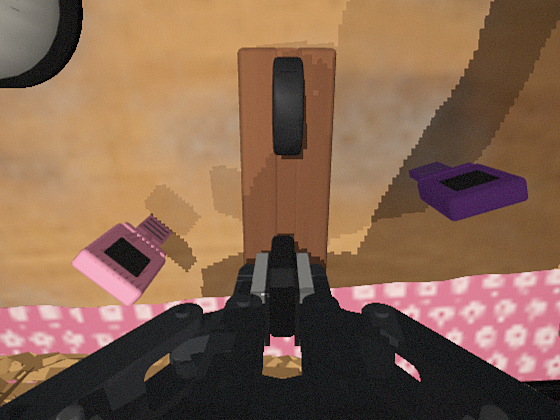

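View pics/s13c.png

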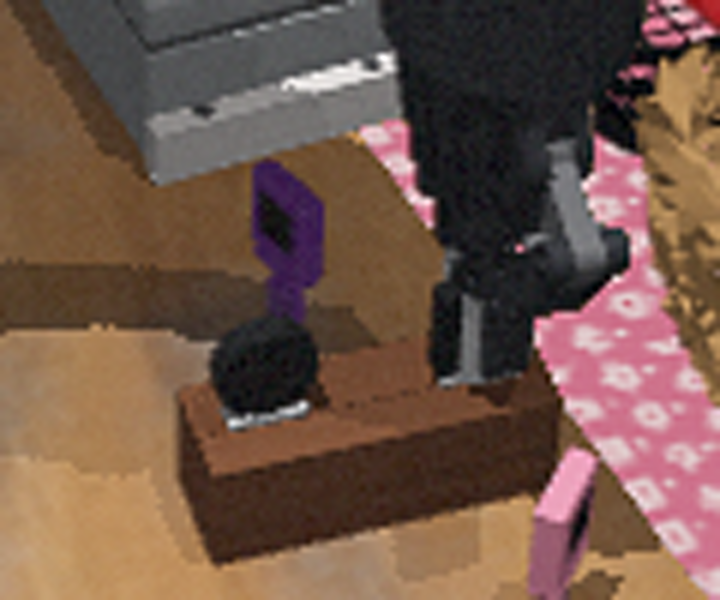

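play_rows([
  [[0,0,0],[0,0.0005,0.006],-1],
  [[0,0,0],[0,0,0.012],-1],
  [[0,0,0],[0,0,0.02],-1],
  [[0,0,0],[0,0,0.03],-1],
  [[0,0,0],[0,0,0.032],-1],
])

```text
t: 12.68
tool_pos: [0.5547, -0.2393, 0.3221]
orientation: [[-0.998, 0.059, -0.0], [0.059, 0.998, -0.001], [0.0, -0.001, -1.0]]
ft_force: [0.6, -0.1, -0.1]
width: 0.104
```

play_rows([
  [[0,0,0],[0,0,0],-1],
])

```text
t: 12.8
tool_pos: [0.556, -0.2399, 0.3243]
orientation: [[-0.998, 0.059, 0.006], [0.059, 0.998, -0.004], [-0.006, -0.003, -1.0]]
ft_force: [0.5, 0.7, -1.4]
width: 0.104
```

Run:
```python
from h import *
W=load('w13')
for x in(.550,.552,.554,.556,.558): print(x,proj(W,[(x+.015,-.239,.08),(x-.015,-.239,.042)])[:,1].round(1))
snap('wrist','w14');snap('side','s14');snap('scene','c14'); s=bot.observe(); print(s['t'],s['tool_pos'],s['orientation'].round(3),s['ft_force'],s['torque'],s['width']*85)
crop('s14',250,180,370,300,6,'s14c');crop('c14',250,200,400,320,5,'c14c')
```

```text
0.55 [328.5 221.3]
0.552 [332.9 225.3]
0.554 [337.3 229.4]
0.556 [341.7 233.4]
0.558 [346.  237.3]
12.95 [ 0.55448601 -0.23898617  0.3200356 ] [[-0.998  0.059 -0.001]
 [ 0.059  0.998  0.   ]
 [ 0.001 -0.    -1.   ]] [-0.39101334  0.03705324 -0.54137395] [ 0.02977707  0.01297972 -0.00130464] 9.11090801305342
```

View pics/s14c.png

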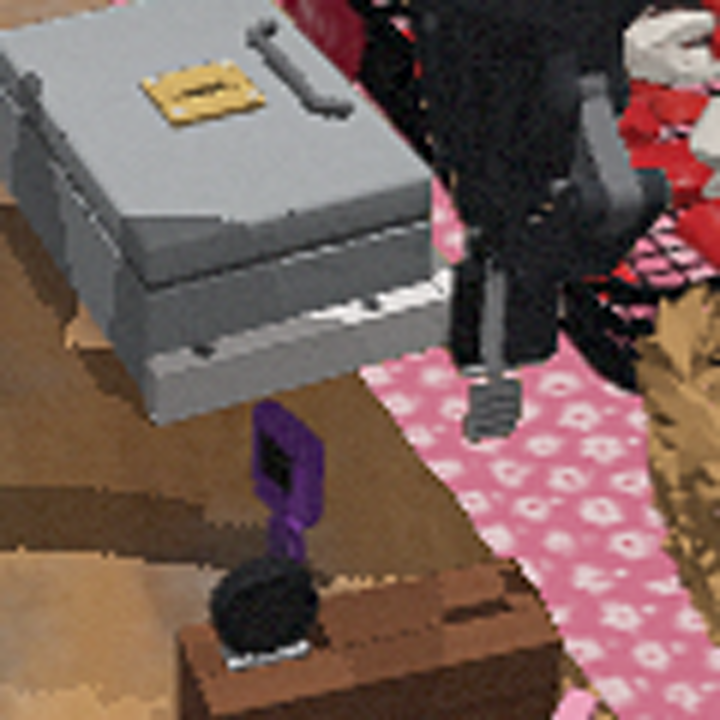

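View pics/c14c.png

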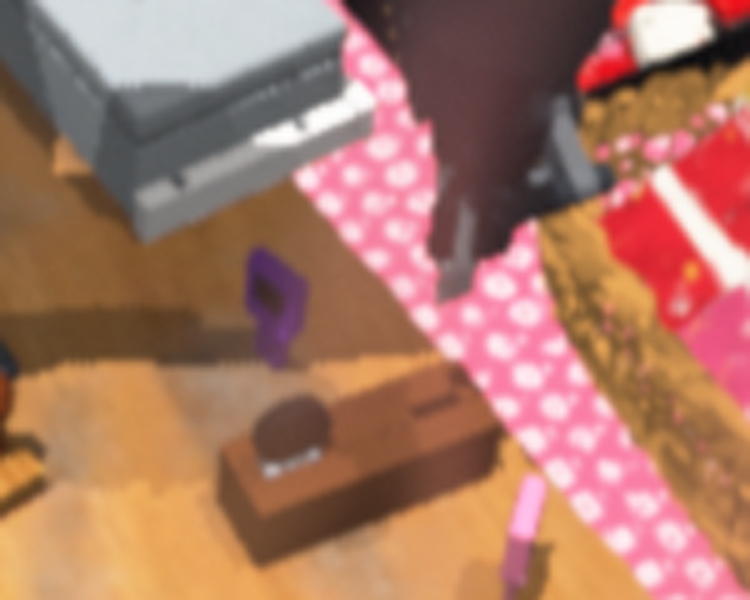

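View pics/w14.png

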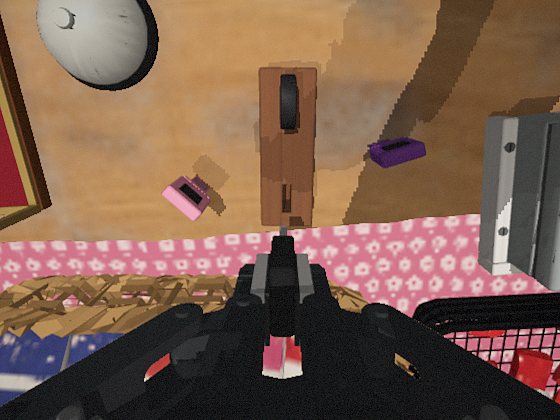

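play_rows([
  [[0,0,0],[-0.01,0.03,0.03],-1],
  [[0,0,6.5],[-0.01,0.05,0.02],-1],
  [[0,0,0],[-0.01,0.055,0],-1],
  [[0,0,0],[-0.01,0.055,0],-1],
  [[0,0,0],[-0.01,0.045,0],-1],
])

```text
t: 13.58
tool_pos: [0.5038, -0.0022, 0.3693]
orientation: [[-0.998, -0.055, -0.003], [-0.055, 0.998, -0.0], [0.003, 0.0, -1.0]]
ft_force: [0.8, 0.4, -0.3]
width: 0.106
```

play_rows([
  [[0,0,0],[0,0.02,0],-1],
  [[0,0,0],[0,0.005,0],-1],
  [[0,0,0],[0,0,0],-1],
])

```text
t: 13.95
tool_pos: [0.5048, 0.0208, 0.3699]
orientation: [[-0.999, -0.054, -0.001], [-0.054, 0.999, -0.001], [0.002, -0.001, -1.0]]
ft_force: [-0.3, -1.0, 0.1]
width: 0.11
```

Run:
```python
from h import *
snap('wrist','w15');snap('side','s15'); s=bot.observe(); print(s['t'],s['tool_pos'],s['orientation'].round(4),s['ft_force'],s['width']*85)
crop('w15',170,90,390,300,3.5,'w15c')
crop('s15',215,140,345,240,6,'s15c')
```

```text
14.05 [0.50495633 0.020224   0.37026496] [[-9.986e-01 -5.320e-02 -8.000e-04]
 [-5.320e-02  9.986e-01 -5.000e-04]
 [ 8.000e-04 -4.000e-04 -1.000e+00]] [ 0.19417017 -0.22778297  0.06897346] 9.081248893905629
```

View pics/w15.png

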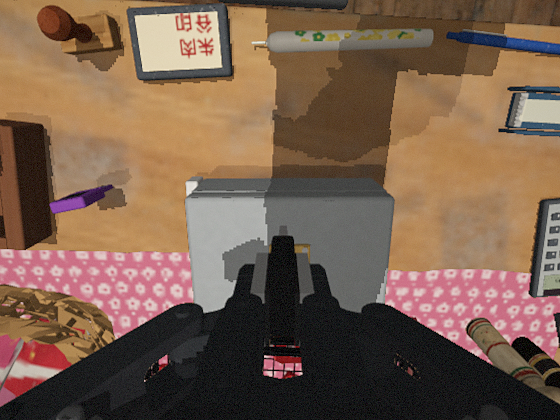

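View pics/w15c.png

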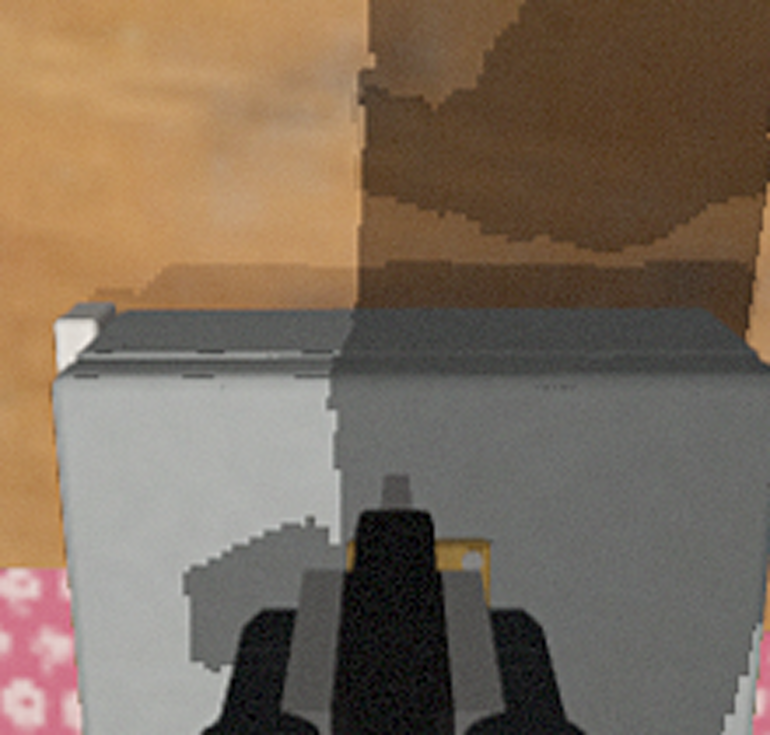

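View pics/s15c.png

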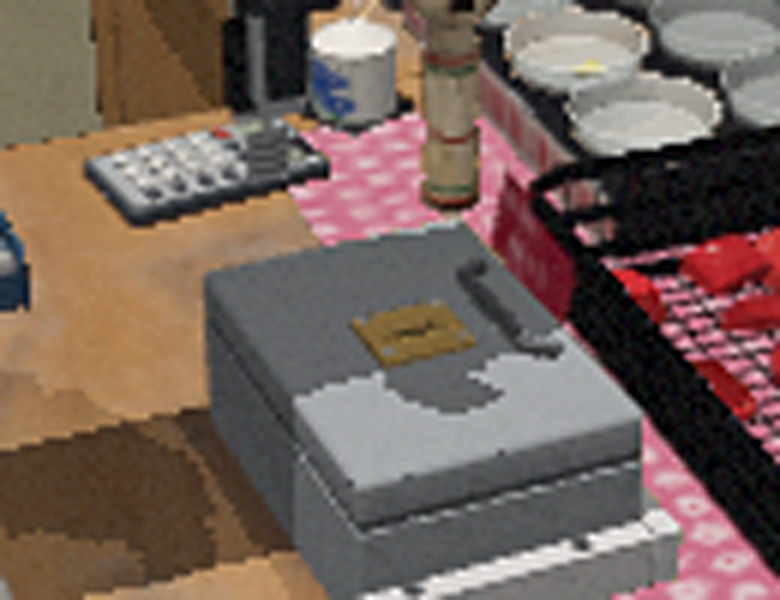

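Run:
```python
from h import *
W=load('w15')
f=lambda x,y:(170+x/3.5,90+y/3.5)
for n,p,z in[('plate NR',(347,540),.08),('plate NL',(490,540),.08),('lid NR',(55,375),.076),('lid NL',(772,372),.076),('key tip near',(397,475),.37-.208),('head near bottom',(396,510),.37-.18)]:
    print(n,atz(W,*f(*p),z).round(4))
s=np.array([.505,.0202,.370])
# predicted key pts
R=np.array([[1,-.053],[.053,1]])
print('tip ctr',(proj(W,[[.505,.0202,.162],[.505-.015,.0202-.0008,.19],[.505,.0202,.37-.155]])).round(1))
```

```text
plate NR [0.5427 0.0116 0.08  ]
plate NL [0.5409 0.045  0.08  ]
lid NR [ 0.5074 -0.0567  0.076 ]
lid NL [0.4979 0.1062 0.076 ]
key tip near [0.4961 0.0205 0.162 ]
head near bottom [0.491  0.0199 0.19  ]
tip ctr [[282.1 240.6]
 [282.1 233.7]
 [282.  290.1]]
```

play_rows([
  [[0,0,0],[0.02,0.003,-0.02],-1],
  [[0,0,0],[0.02,0.003,-0.02],-1],
  [[0,0,0],[0.014,0,-0.02],-1],
  [[0,0,0],[0.002,0,-0.008],-1],
  [[0,0,0],[0,0,0],-1],
])

```text
t: 14.68
tool_pos: [0.5603, 0.0266, 0.3019]
orientation: [[-0.999, -0.054, -0.003], [-0.054, 0.999, -0.0], [0.003, -0.0, -1.0]]
ft_force: [-0.9, 0.2, -0.7]
width: 0.107
```

Run:
```python
from h import *
snap('scene','c16');snap('side','s16');snap('wrist','w16'); s=bot.observe(); print(s['t'],s['tool_pos'],s['orientation'].round(4),s['ft_force'],s['width']*85)
crop('s16',250,160,320,220,10,'s16c');crop('c16',250,160,310,210,12,'c16c')
```

```text
14.825 [0.56064328 0.02696531 0.30344657] [[-9.985e-01 -5.430e-02  7.000e-04]
 [-5.430e-02  9.985e-01  0.000e+00]
 [-7.000e-04 -0.000e+00 -1.000e+00]] [1.0228694  0.70297678 0.312422  ] 8.891182105441843
```

View pics/s16c.png

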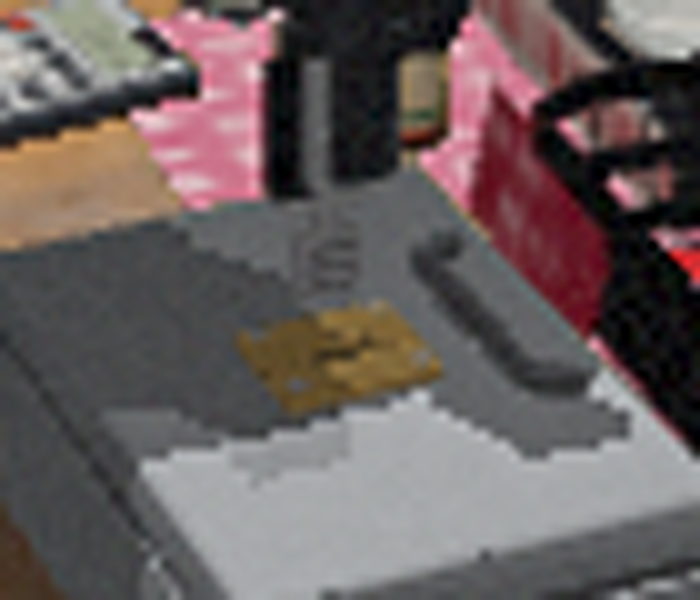

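View pics/c16c.png

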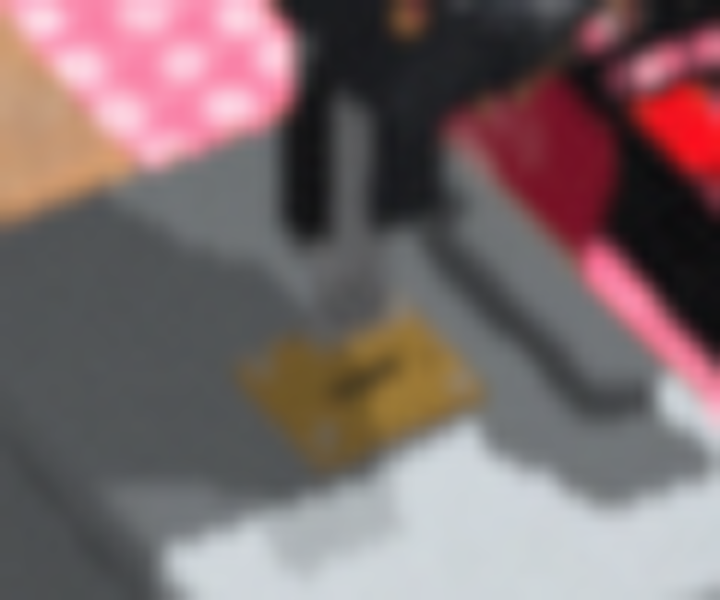

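View pics/w16.png

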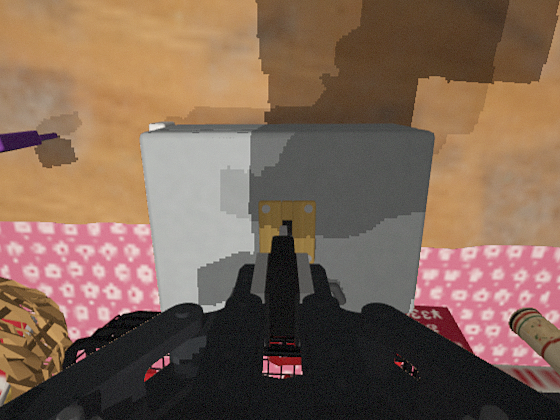

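```bash
cat > tri.py <<'E'
from h import *
from scipy.optimize import least_squares
def tri(obs,z=None):
    f=lambda X:np.concatenate([(proj(c,X)[0]-np.array(p)) for c,p in obs])
    q=least_squares(f,[.56,.025,.09]); return q.x.round(4),q.fun.round(2)
E
python3 - <<'E'
from tri import *
S=load('c16');D=load('s16')
print('slot',tri([(D,(284.3,195.0)),(S,(280.6,191.8))]),atz(D,284.3,195.,.08),atz(S,280.6,191.8,.08))
print('tip',tri([(D,(283.0,189.1)),(S,(279.3,187.3))]))
for z in(.085,.09,.095,.1): print(z,atz(D,283,189.1,z).round(4),atz(S,279.3,187.3,z).round(4))
crop('w16',230,180,340,290,7,'w16c')
E
```

```text
slot (array([0.5614, 0.0234, 0.0808]), array([ 0.18, -0.12, -0.18,  0.13])) [0.56121283 0.02418833 0.08      ] [0.56239146 0.02431328 0.08      ]
tip (array([0.5574, 0.0223, 0.0982]), array([ 0.02, -0.01, -0.02,  0.01]))
0.085 [0.5649 0.0428 0.085 ] [0.5647 0.0351 0.085 ]
0.09 [0.562 0.035 0.09 ] [0.5619 0.0303 0.09  ]
0.095 [0.5591 0.0273 0.095 ] [0.5592 0.0255 0.095 ]
0.1 [0.5563 0.0195 0.1   ] [0.5564 0.0206 0.1   ]
```

View pics/w16c.png

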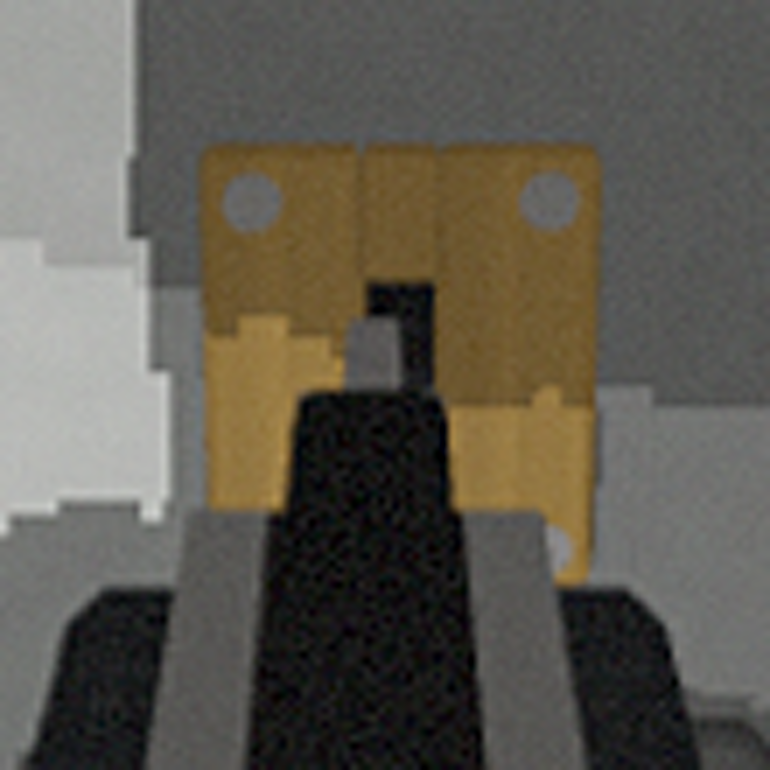

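Run:
```python
from tri import *
W=load('w16'); f=lambda x,y:(230+x/7,180+y/7)
print('slot near',atz(W,*f(400.5,284),.08),'plate near',atz(W,*f(400.5,147),.08),'plate far',atz(W,*f(575,585),.08))
for z in(.092,.096,.1): print('tip near',z,atz(W,*f(373,318),z))
print('head near bot',atz(W,*f(372,394),.124))
```

```text
slot near [0.55436058 0.02908129 0.08      ] plate near [0.54226356 0.02838063 0.08      ] plate far [0.58166283 0.04612554 0.08      ]
tip near 0.092 [0.55319153 0.02663589 0.092     ]
tip near 0.096 [0.55173712 0.0265435  0.096     ]
tip near 0.1 [0.55028272 0.02645112 0.1       ]
head near bot [0.54693208 0.02612347 0.124     ]
```

play_rows([
  [[0,0,0],[0.0026,0.0023,0],-1],
  [[0,0,0],[0,0,-0.008],-1],
  [[0,0,0],[0,0,-0.002],-1],
  [[0,0,0],[0,0,0],-1],
])

```text
t: 15.32
tool_pos: [0.5632, 0.0294, 0.2923]
orientation: [[-0.999, -0.054, -0.001], [-0.054, 0.999, -0.0], [0.001, -0.0, -1.0]]
ft_force: [0.1, 0.1, -0.3]
width: 0.107
```

Run:
```python
from h import *
snap('wrist','w17');snap('side','s17');snap('scene','c17'); s=bot.observe(); print(s['t'],s['tool_pos'],s['orientation'].round(4),s['ft_force'],s['width']*85)
crop('s17',250,160,320,220,10,'s17c');crop('w17',230,180,340,290,7,'w17c');crop('c17',250,160,310,210,12,'c17c')
```

```text
15.475 [0.5635353  0.02936051 0.29274477] [[-9.985e-01 -5.440e-02  1.000e-04]
 [-5.440e-02  9.985e-01 -0.000e+00]
 [-1.000e-04 -0.000e+00 -1.000e+00]] [-0.02357745 -0.21045215 -1.12164295] 9.165657093902041
```

View pics/w17c.png

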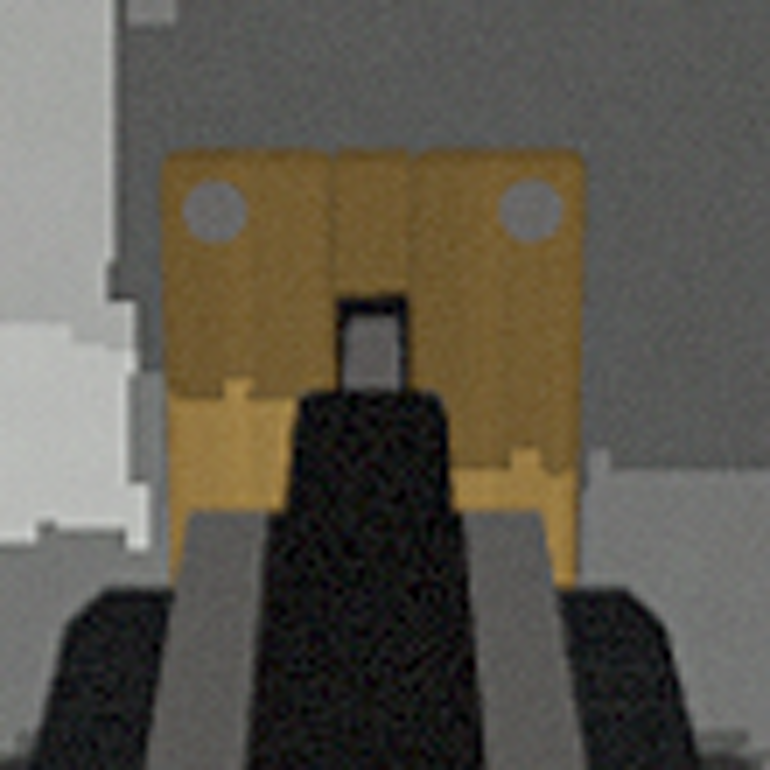

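View pics/s17c.png

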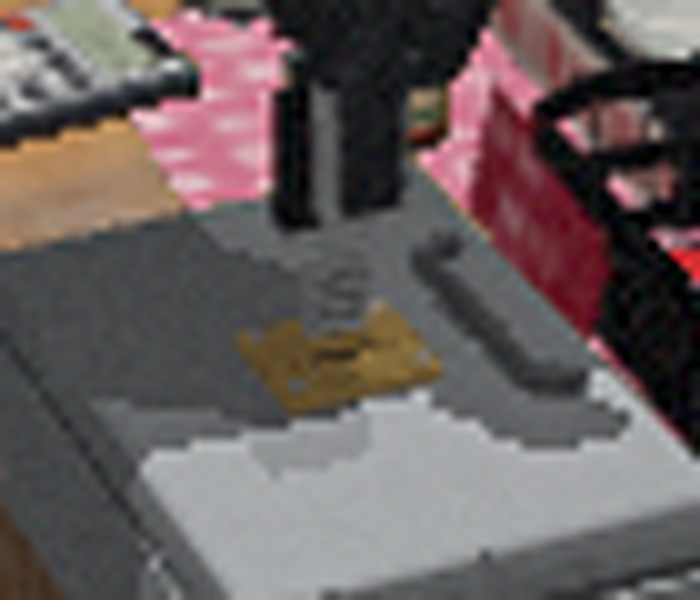

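View pics/c17c.png

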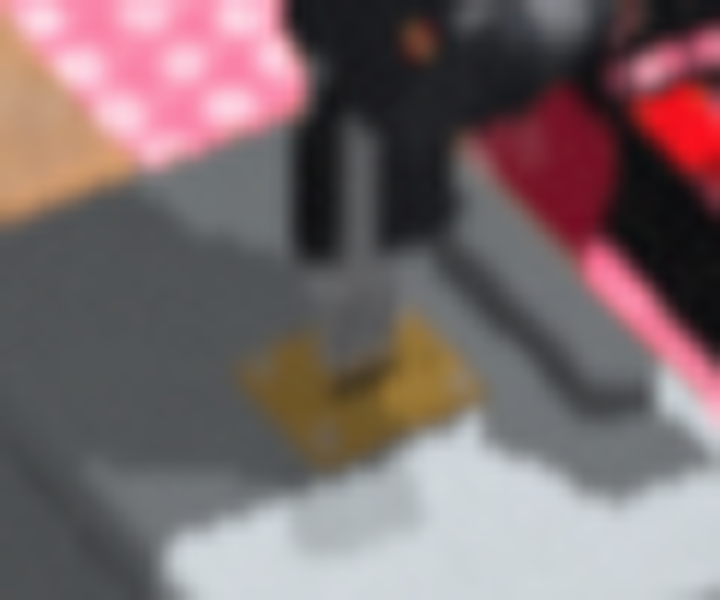

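Run:
```python
from tri import *
W=load('w17'); S=load('c17');D=load('s17');f=lambda x,y:(230+x/7,180+y/7)
print('slot near',atz(W,*f(372.5,298),.08),'plate near',atz(W,*f(372.5,150),.08))
for z in(.083,.086): print('tip near',z,atz(W,*f(373,313),z))
print('tip',tri([(D,(283.7,192.9)),(S,(280.,189.75))]))
for z in(.083,.086,.089): print(z,atz(D,283.7,192.9,z).round(4),atz(S,280,189.75,z).round(4))
```

```text
slot near [0.55437548 0.02903159 0.08      ] plate near [0.54201765 0.02835385 0.08      ]
tip near 0.083 [0.55457152 0.02907283 0.083     ]
tip near 0.086 [0.55349106 0.02900372 0.086     ]
tip (array([0.5611, 0.0263, 0.0851]), array([ 0.24, -0.15, -0.23,  0.17]))
0.083 [0.5615 0.029  0.083 ] [0.563  0.0285 0.083 ]
0.086 [0.5598 0.0244 0.086 ] [0.5614 0.0257 0.086 ]
0.089 [0.5581 0.0199 0.089 ] [0.5597 0.0228 0.089 ]
```

play_rows([
  [[0,0,0],[0.0008,0,0],-1],
  [[0,0,0],[0,0,-0.003],-1],
  [[0,0,0],[0,0,-0.003],-1],
])

```text
t: 15.85
tool_pos: [0.5643, 0.0293, 0.2865]
orientation: [[-0.999, -0.054, -0.0], [-0.054, 0.999, 0.0], [0.0, 0.0, -1.0]]
ft_force: [-1.9, 0.3, -0.0]
width: 0.11
```

play_rows([
  [[0,0,0],[0,0,-0.003],-1],
  [[0,0,0],[0,0,-0.002],-1],
])

```text
t: 16.1
tool_pos: [0.5642, 0.0293, 0.2813]
orientation: [[-0.999, -0.054, -0.0], [-0.054, 0.999, -0.0], [0.0, 0.0, -1.0]]
ft_force: [-0.4, -0.7, -0.4]
width: 0.105
```

play_rows([
  [[0,0,0],[0,0,-0.003],-1],
  [[0,0,0],[0,0,-0.002],-1],
])

```text
t: 16.35
tool_pos: [0.5643, 0.0293, 0.2764]
orientation: [[-0.999, -0.054, -0.0], [-0.054, 0.999, -0.0], [0.0, 0.0, -1.0]]
ft_force: [-0.5, -0.2, -0.2]
width: 0.106
```

Run:
```python
from h import *
snap('wrist','w18');snap('side','s18'); s=bot.observe(); print(s['t'],s['tool_pos'],s['ft_force'],s['torque'])
crop('s18',250,160,320,220,10,'s18c');crop('w18',230,180,340,290,7,'w18c')
```

```text
16.45 [0.56417497 0.02933466 0.27642196] [ 0.01719855 -0.29819005 -2.19196001] [-0.04545836  0.02470144 -0.00851115]
```

View pics/w18c.png

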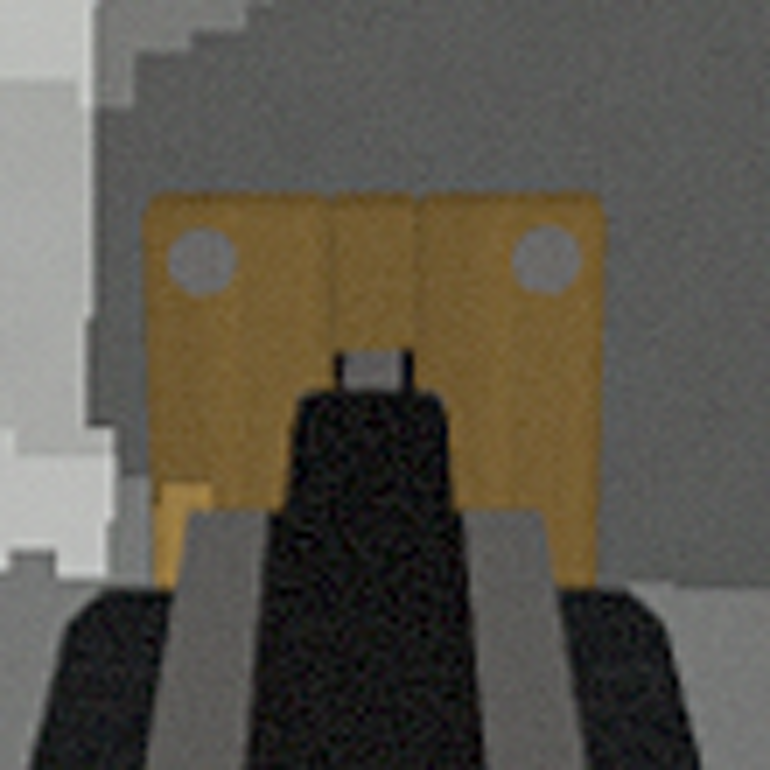

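View pics/s18c.png

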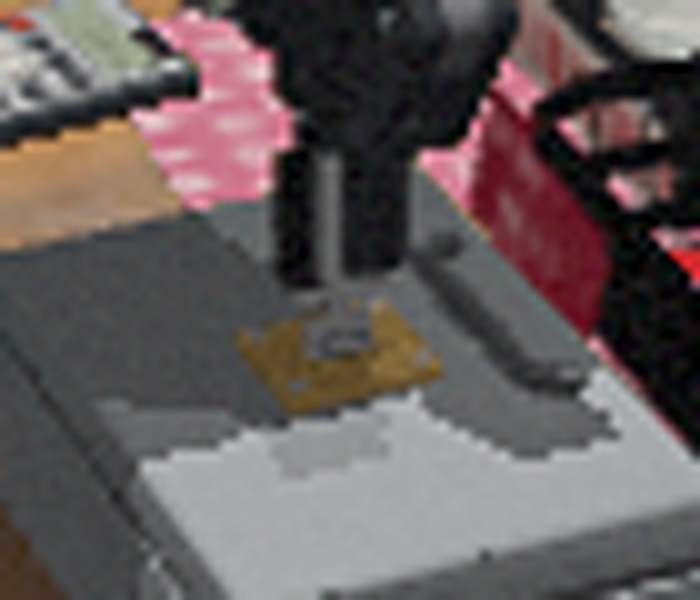

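The blade is inside the keyway and centred across it. Now I'll press on, rocking the key a few degrees.

play_rows([
  [[0,0,0],[0.0004,0,-0.002],-1],
  [[0,0,3],[0,0,-0.002],-1],
  [[0,0,-6],[0,0,-0.001],-1],
  [[0,0,6],[0,0,-0.001],-1],
  [[0,0,-3],[0,0,-0.001],-1],
])

```text
t: 17.08
tool_pos: [0.5648, 0.0292, 0.2713]
orientation: [[-0.999, -0.054, 0.002], [-0.054, 0.999, -0.0], [-0.002, -0.001, -1.0]]
ft_force: [-1.6, -1.3, 5.5]
width: 0.109
```

play_rows([
  [[0,0,3],[0,0,-0.002],-1],
  [[0,0,-6],[0,0,-0.001],-1],
  [[0,0,6],[0,0,-0.001],-1],
  [[0,0,-6],[0,0,-0.001],-1],
  [[0,0,3],[0,0,0],-1],
])

```text
t: 17.7
tool_pos: [0.5647, 0.0292, 0.2661]
orientation: [[-0.998, -0.055, 0.001], [-0.055, 0.998, -0.001], [-0.001, -0.001, -1.0]]
ft_force: [-2.5, -1.3, 7.6]
width: 0.112
```

play_rows([
  [[0,0,3],[0,0,-0.001],-1],
  [[0,0,-6],[0,0,-0.001],-1],
  [[0,0,6],[0,0,-0.001],-1],
  [[0,0,-6],[0,0,-0.001],-1],
  [[0,0,3],[0,0,-0.001],-1],
])

```text
t: 18.32
tool_pos: [0.5648, 0.0294, 0.2607]
orientation: [[-0.998, -0.055, 0.001], [-0.055, 0.998, 0.0], [-0.001, 0.0, -1.0]]
ft_force: [-1.4, -0.6, 8.3]
width: 0.112
```

play_rows([
  [[0,0,3],[0,0,-0.001],-1],
  [[0,0,-6],[0,0,-0.001],-1],
  [[0,0,6],[0,0,-0.001],-1],
  [[0,0,-3],[0,0,0],-1],
])

```text
t: 18.82
tool_pos: [0.5647, 0.0292, 0.2598]
orientation: [[-0.999, -0.054, 0.003], [-0.054, 0.999, -0.001], [-0.002, -0.001, -1.0]]
ft_force: [-5.7, -1.0, 18.5]
width: 0.107
```

Run:
```python
from h import *
snap('wrist','w19');snap('side','s19');snap('scene','c19'); s=bot.observe(); print(s['t'],s['tool_pos'],s['ft_force'],s['torque'],s['orientation'].round(3))
crop('s19',250,150,320,210,10,'s19c');crop('w19',210,160,350,300,5.5,'w19c');crop('c19',250,150,310,200,12,'c19c')
```

```text
18.975 [0.56469708 0.02917864 0.25974163] [-4.63351205  0.09558244 18.91580491] [-0.26469617  1.33737822 -0.02338355] [[-0.999 -0.054  0.002]
 [-0.054  0.999 -0.001]
 [-0.002 -0.001 -1.   ]]
```

View pics/w19c.png

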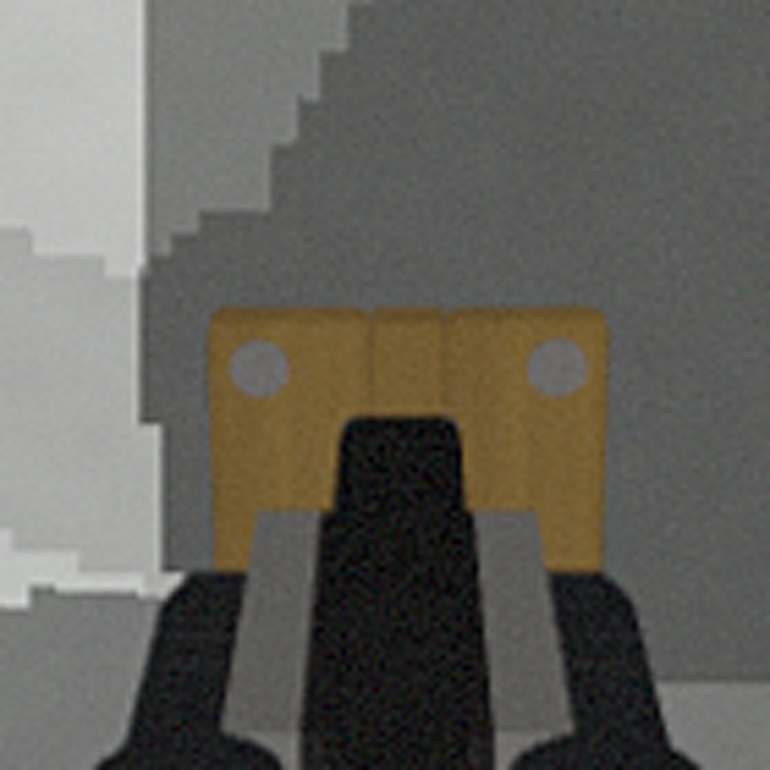

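View pics/s19c.png

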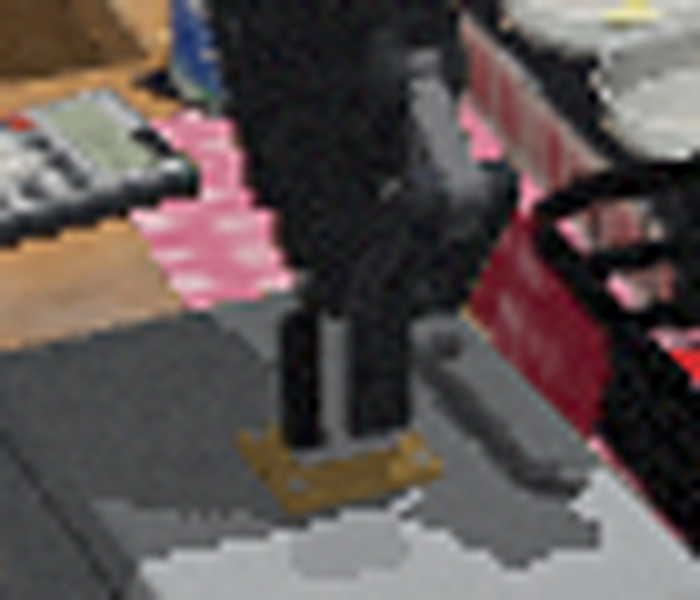

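View pics/c19c.png

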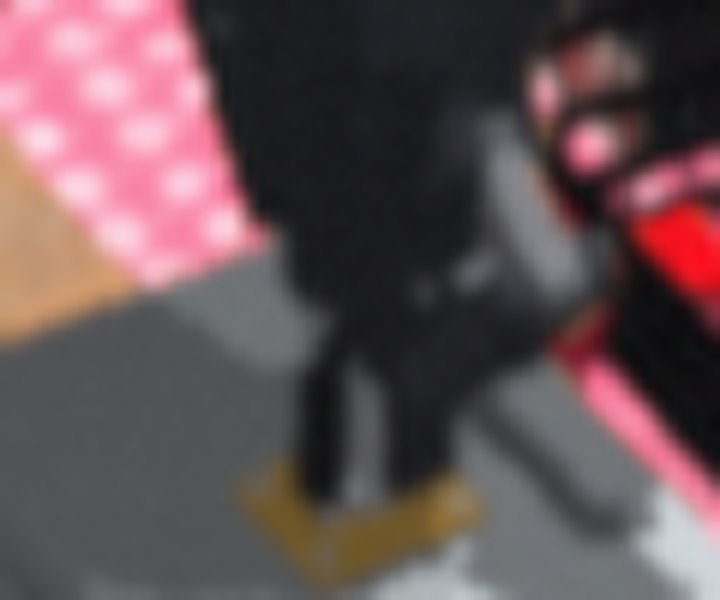

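play_rows([
  [[0,0,-8],[0,0,0],-1],
  [[0,0,-8],[0,0,0],-1],
  [[0,0,-8],[0,0,0],-1],
])

```text
t: 19.35
tool_pos: [0.5645, 0.0288, 0.2598]
orientation: [[-0.933, 0.361, 0.002], [0.361, 0.933, -0.002], [-0.002, -0.001, -1.0]]
ft_force: [-6.4, -2.7, 18.7]
width: 0.109
```

play_rows([
  [[0,0,-8],[0,0,0],-1],
  [[0,0,-8],[0,0,0],-1],
])

```text
t: 19.6
tool_pos: [0.5641, 0.0284, 0.2598]
orientation: [[-0.797, 0.604, 0.001], [0.604, 0.797, -0.003], [-0.003, -0.002, -1.0]]
ft_force: [-7.8, -4.2, 19.7]
width: 0.11
```

Run:
```python
from h import *
s=bot.observe(); print(s['t'],s['tool_pos'],s['ft_force'],s['torque'],s['orientation'].round(3),s['joints'].round(1))
```

```text
19.6 [0.56408279 0.02841545 0.25975967] [-7.81895657 -4.18051403 19.69259855] [-0.98253577  1.76088718  0.13312875] [[-0.797  0.604  0.001]
 [ 0.604  0.797 -0.003]
 [-0.003 -0.002 -1.   ]] [  2.9  24.3 -16.7  49.   -0.2  40.1]
```

play_rows([
  [[0,0,-8],[-0.0002,-0.0006,0],-1],
  [[0,0,-8],[-0.0002,-0.0006,0],-1],
  [[0,0,-8],[-0.0003,-0.0005,0],-1],
])

```text
t: 19.98
tool_pos: [0.5631, 0.0271, 0.2598]
orientation: [[-0.483, 0.876, 0.0], [0.876, 0.483, -0.002], [-0.001, -0.001, -1.0]]
ft_force: [-7.4, -1.4, 20.5]
width: 0.109
```

play_rows([
  [[0,0,-8],[-0.0004,-0.0004,0],-1],
  [[0,0,-8],[-0.0003,-0.0003,0],-1],
])

```text
t: 20.23
tool_pos: [0.5623, 0.0267, 0.2598]
orientation: [[-0.223, 0.975, -0.0], [0.975, 0.223, -0.001], [-0.001, -0.0, -1.0]]
ft_force: [-8.8, -1.1, 21.6]
width: 0.106
```

Run:
```python
from h import *
snap('side','s20'); s=bot.observe(); print(s['t'],s['tool_pos'],s['ft_force'],s['torque'],s['orientation'].round(3),s['joints'].round(1),np.degrees(np.arctan2(s['orientation'][0,1],s['orientation'][1,1])))
crop('s20',215,140,345,240,6,'s20c')
```

```text
20.275 [0.56223516 0.02667049 0.25976014] [-8.09055889 -2.0138407  21.06909602] [-0.26509841  1.97781594  0.0874723 ] [[-0.219  0.976 -0.   ]
 [ 0.976  0.219 -0.001]
 [-0.001 -0.    -1.   ]] [  2.7  24.2 -16.9  48.9  -0.   80.1] 77.32770830023344
```

View pics/s20c.png

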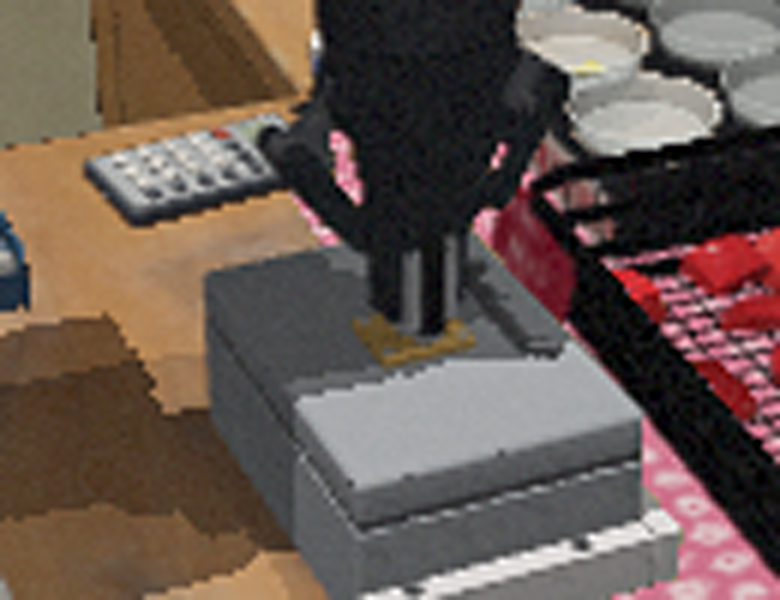

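play_rows([
  [[0,0,-6],[-0.0003,-0.0003,0],-1],
  [[0,0,-4],[-0.0002,-0.0003,0],-1],
])

```text
t: 20.52
tool_pos: [0.5617, 0.0264, 0.2598]
orientation: [[-0.053, 0.999, -0.0], [0.999, 0.053, 0.0], [0.0, -0.0, -1.0]]
ft_force: [-8.1, 0.1, 20.9]
width: 0.109
```

play_rows([
  [[0,0,-1],[0,0,0],-1],
  [[0,0,0],[0,0,0],-1],
  [[0,0,0],[0,0,0],-1],
])

```text
t: 20.9
tool_pos: [0.5617, 0.0264, 0.2598]
orientation: [[-0.038, 0.999, -0.0], [0.999, 0.038, 0.0], [0.0, -0.0, -1.0]]
ft_force: [-8.3, -0.2, 21.9]
width: 0.105
```

Run:
```python
from h import *
snap('side','s21');snap('scene','c21');snap('wrist','w21'); s=bot.observe(); print(s['t'],s['tool_pos'],s['ft_force'],s['torque'],s['width']*85,np.degrees(np.arctan2(s['orientation'][0,1],s['orientation'][1,1])))
crop('s21',215,140,345,240,6,'s21c');crop('c21',210,145,340,245,6,'c21c')
```

```text
21.05 [0.56168313 0.02642778 0.25978537] [-8.03561247  1.02970008 21.03263703] [-0.08071402  2.06006566  0.19071251] 9.205318185601248 87.84777633256112
```

View pics/s21c.png

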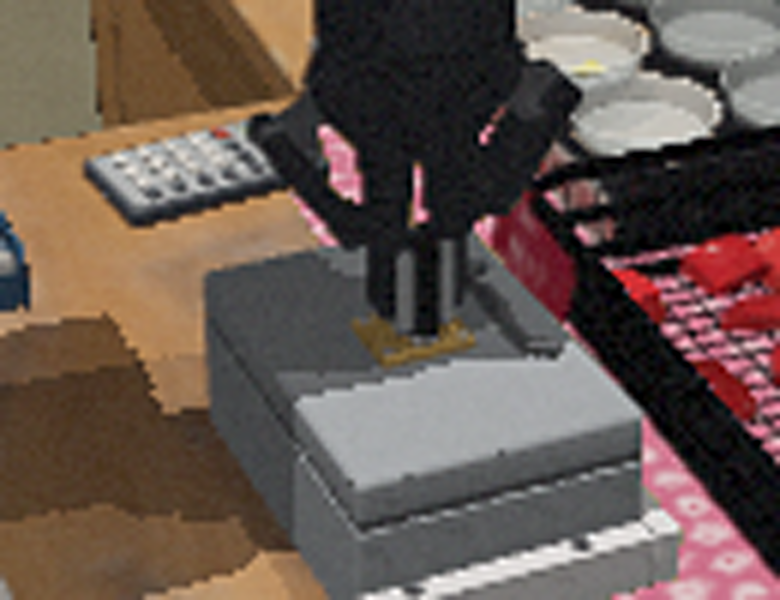

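View pics/c21c.png

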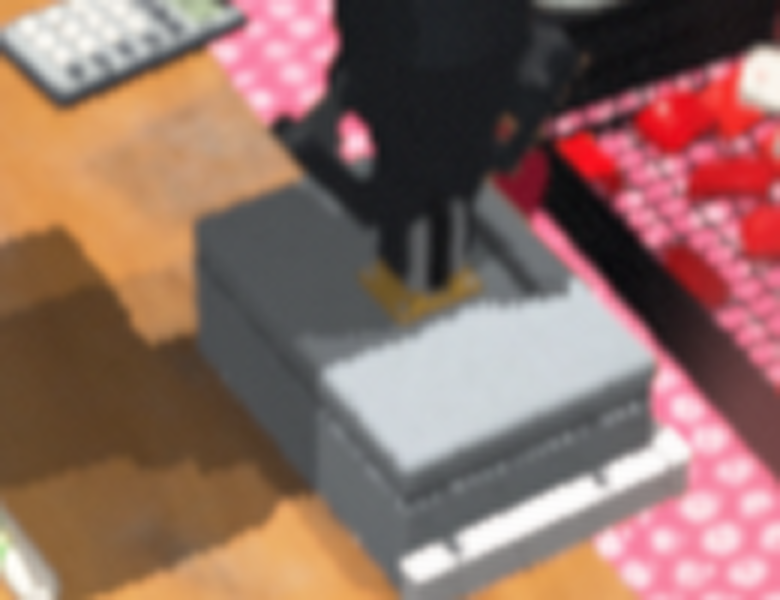

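View pics/w21.png

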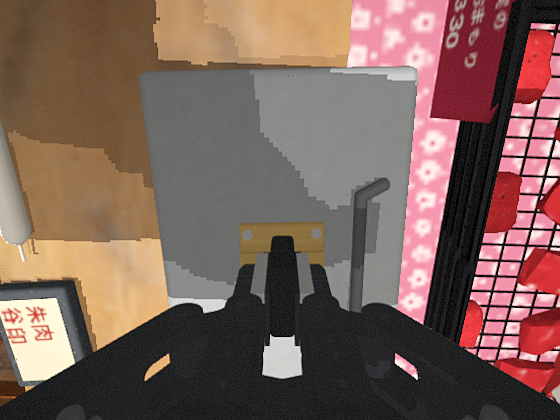

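Run:
```python
from h import *
bot.close_job()
s=bot.observe(); print(s['t'],s['tool_pos'],s['ft_force'],s['torque'],s['width'])
```

```text
the job is handed in; nothing more can be done
the job is handed in; nothing more can be done
```

The job is handed in at about 21 s of the 72 s allowed. The key is fully down in the lock, turned a quarter clockwise, and still gripped. No verdict came back.

**What I did:** I pushed the box against the back rail, then the right rail, then the back rail again, to about 20 N each time. I took the square-headed key from the far slot and lined it up over the lock with the cameras. I rocked it ±3° past the pins until its head met the plate, then turned it clockwise.

**Last checks before hand-in:**
- **Box:** its corners in the side view matched the view from the last rail push to within about half a pixel. The key was pressing it towards the back rail with about 8 N.
- **Key depth:** the height stayed steady at 0.2598 m, with about 21 N of downward force and the head on the plate in the pictures.
- **Turn:** the tool had turned 90.9° from where the key went in. That puts the lock at 1.43 rad or more even with the most play, assuming the key did not slip in the grip. The lock angle itself cannot be read. The twisting load had risen to 0.19 N m, so the key was probably at its end stop.
- **Grip:** the fingers were 9.2 mm apart on the 10 mm head, with a 60 N squeeze set.
- **Round-headed key, stamp and doll:** none looked disturbed in the pictures I had. I last saw the round-headed key and stamp in the stand-side pictures before the insertion, and the arm did not go near them afterwards.

**Disagreements:** the wrist camera put the lock about 4–5 mm further left than the scene and side cameras did, so I lined the key up against the slot directly in the wrist view. The key also sat about 1.5 mm off the tool axis, judging by the sideways force during the turn, and I shifted the arm to follow it.

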